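Recharge the dry chamber and hold its lid at the index angle

TASK

Recharge the dry chamber: with its lid still shut, use the scoop to tip all four ceramic drying balls through the funnel into the clear tube, and set the empty scoop back down upright on the open table top. Then lift the chamber's hinged lid until it lines up with the index arm beside it, without moving that arm, and keep it there: the lid falls shut by itself, so the program finishes with the gripper still holding it steady in line. Leave the other things on the table where they are.

Things in the scene. Friction and masses are not known exactly. Their poses are not given: they have to be found in the camera images.
- chamber: Fixed dry chamber: black base plate 200 (x) by 350 (y) by 12 mm; on it a black steel box (local x -100 to +90, y -150 to +30, top at z 110 mm) with a hinged lid, and at y +103 the clear drying tube with the funnel on top. Origin: centre of the underside, on the table. At yaw 0 local x points away from the robot, y to its left; turned by up to 0.25 rad.
- funnel_rim (a point): Centre of the round mouth of the wide aluminium funnel, level with its rim, 165 mm above the table. Inner mouth radius 66 mm; a 45 degree cone 46 mm deep narrows to a spout of 40 mm bore that leads straight down into the tube. Fixed; turned as the chamber.
- tube_floor (a point): Centre of the inner floor of the clear plastic drying tube under the funnel, 16 mm above the table. Tube inner diameter 50 mm, its mouth 94 mm above this point.
- flap (a joint): Angle of the chamber's lid, rad: 0 lying shut and level, growing as its front (robot-side) edge is lifted, up to 1.4. No friction worth mentioning, no catch: it weighs about 0.35 kg and falls shut when let go.
- flap_grip (a point): Grip point on the lid's plain aluminium tab: a block 14 mm (chamber x) by 26 mm (y) by 40 mm tall, upright on the lid, 170 mm from the hinge and 25 mm from the front edge. The point is at the tab's middle, 25 mm above the lid's top face, 15 mm below the tab's top. Moves with the lid; x in the lid's plane towards the hinge, z off its top face. 75 mm free over the lid on either side of the tab.
- flap_hinge (a point): Point on the lid's fixed hinge axis, 113 mm above the table, at the tab's y; the axis runs along this point's y. The lid, a black plate 195 mm long, 176 wide, 6 thick, has the axis in its mid-plane at the far (+x) edge. Raising turns it about +y: the front edge goes up, then away from the robot. Shut, flap_grip lies 170 mm in front of and 28 mm above the axis.
- index (a joint): Angle of the index arm, rad, set anew each time between 0.55 and 1.0 and held by a stiff joint. Measured exactly as the lid's angle, about the same hinge axis: lid and arm are in line when the two values are equal.
- index_tip (a point): Near the end of the index arm: a flat bright steel bar 115 by 12 by 4 mm, black knob at its hinge end, on the lid's right (-y) side, 113 mm right of the lid's middle, beside a graduated dark arc of 100 mm radius. The point is 110 mm from the hinge axis, in the bar's mid-plane. Axes those of the arm: x along it towards the hinge.
- scoop: Loose dark steel scoop, about 0.14 kg. Flat floor 110 (x) by 66 (y) by 3 mm; walls 27 mm high at the two sides and the rear (+x); the nose (-x) has only a lip 2 mm high, so the balls run out over it once the nose is tipped down by 45 degrees or more. A bridge crosses it at mid-length. Origin: centre of the underside; z up, -x towards the nose.
- scoop_grip (a point): Centre of the scoop's bridge bar, 12 mm thick along the scoop's x, 66 mm long along its y, 22 mm tall, its centre 62 mm above the underside and above the scoop's centre of mass (it stands on a post at each end). Axes as scoop.
- scoop_nose (a point): Middle of the top of the lip at the scoop's nose, 58 mm in front of (-x) and 57 mm below scoop_grip. Axes as scoop.
- ball0_center (a point): Centre of one of four plain white ceramic balls, 16 mm diameter, 11 g, that start loose on the floor of the scoop.
- ball1_center (a point): Centre of one of four plain white ceramic balls, 16 mm diameter, 11 g, that start loose on the floor of the scoop.
- ball2_center (a point): Centre of one of four plain white ceramic balls, 16 mm diameter, 11 g, that start loose on the floor of the scoop.
- ball3_center (a point): Centre of one of four plain white ceramic balls, 16 mm diameter, 11 g, that start loose on the floor of the scoop.
- phone: Bystander: black phone lying flat, 147 x 71 x 8 mm, origin under its centre, x along its length.
- case_a: Bystander: clear flat sample case 75 x 75 x 20 mm, origin under its centre, to the right of the chamber.
- case_b: Bystander: the like sample case to the left of the chamber.
- post: Bystander: steel post 13 mm thick, 77 mm tall, on a black foot of 32 mm diameter, origin under its foot.
- driver: Bystander: screwdriver lying on the table, 160 mm long along its x, handle to -x.
- bottle: Bystander: white bottle with black cap, 58 mm diameter, 150 mm tall, origin under its centre.
There are look-alikes about, which are no part of the job. Leave any yellow look-alike of the scoop alone.

How it is judged:
By the outcome, as a careful person would: the job done as asked, in the order asked, and still so for the second after the job is handed in, while the arm keeps its last pose, push and grip.
It also fails if it takes over 72 s, if anything falls off the work surface, if the arm or the gripper's body presses on something with over 40 N, if the wrist force passes 120 N, or if a joint passes its speed limit or range.

ROBOT

A 7-joint arm with a two-finger parallel gripper is mounted at the origin on the work surface. World frame = base frame: x ahead of the robot, y to its left, z up, the work surface at z = 0. Lengths are in m, angles in rad, forces in N, time in s.
With the tool pointing down it reaches from about 0.4 to 0.85 m from the base axis. Payload 4.5 kg.
Tool frame: the origin (TCP) lies midway between the tips of the shut fingers; the grasp point (between the pads) lies 19 mm behind it (r.grip_point_offset is the distance from the TCP to the grasp point, in m); z points along the fingers, y is the line along which they close (so a half turn about z gives the same grasp; the last joint's range is limited). The gripper opens to 88 mm and grips with 3 to 60 N. Pads are 18 mm wide; open, the fingers measure 123 mm over their backs; the gripper's body (75 mm by 187 mm) begins 45 mm behind the grasp point.
Start: joints at [1.225, 0.689, -0.195, 1.565, 0.157, 0.902, -0.215], TCP at [0.232, -0.58, 0.239] pointing down, gripper open.
Joint ranges: [-3.01, 3.01], [-0.46, 2.08], [-1.47, 1.51], [0.13, 2.56], [-1, 4.14], [0.04, 2.09], [-2.66, 2.66]. Speed limits (rad/s): [2.57, 2.57, 3.14, 3.14, 3.14, 3.14, 3.14].

INTERFACE

Orientations are given as a unit quaternion [x, y, z, w].
In Python, from plant import r, optics gives the robot as it stands.
- The arm moves only by the shell command python3 -m pendant 'ROWS' [OPENING] [FORCE]. ROWS is JSON, a list of rows, each a list of 6 numbers: the shift along the tool's x, y, z as a fraction of full scale, then the turn, a rotation vector about the tool's x, y, z as a fraction of full scale. A call has 1 to 5 rows; each row shifts and turns the commanded pose from where the row before left it, along the tool's axes as they then stand; what a row does not reach is not made up. Full scale, the value 1, is 0.025 m for a shift and pi rad for a turn. A row lasts 1/12 s, in which the tool goes at most 41.7 mm and 7.16 degrees, less where a joint would pass 70% of its speed; a pose out of reach is approached as far as the arm can. A call with a number of a shift or a turn outside -1 to 1 is refused whole. A call with a gripper value outside its range is refused whole. OPENING is the opening, from -1 (shut) to 1 (fully open), set as the call begins (- or left out, the last holds). The fingers move at their own pace and stop on an object; FORCE is the grip in N (left out, the last holds). Time passes only in rows, so rows that do not move let the fingers close. It gives the time, the measured TCP pose, the force, the opening and the grip force at its end, in the units of the state.
- r.get_state(): the state, without advancing time (a new reading comes with each control period).
- optics.snapshot(name): name is "scene" or "side" or "wrist"; returns (picture, depth): 420x560x3 uint8, blue, green, red; 420x560 float32, m along the optical axis (not along the pixel's ray), 0 where there is no reading.
- optics.calibration(name): a dict with "vfov" (degrees; the focal length in pixels is half the picture's height over the tangent of half this angle, whatever the lens; pixels are square), "cx", "cy" (the principal point, pixels), "cam_to_world" (4x4, takes a point from camera to world coordinates); the wrist camera has in their place "tool_from_camera" (4x4, takes a point from camera to tool coordinates, whose origin is the TCP and whose axes are the flange's). Camera axes: x right, y up, looking along -z (the intrinsics and any distortion apply to the point x, -y, -z); pixel columns grow to the right and rows downward; lengths in m; the calibration is good to about 2 mm. The wrist camera is an equidistant fisheye: a pixel r from the principal point sees the ray r / f radians off the axis. A picture is of the moment at which its call begins: read the wrist's pose just before it. calibration takes no time and is no camera call.
- r.finish_job(): hands the job in; it is judged then, once.
The state is a dict: "clock": time; "q": joint angles; "qd": joint speeds; "joint_torque": joint torques, N m; "tool_pos": TCP position; "eef_rot": TCP orientation; "contact_force": force on the tool from outside, world axes, zero at the start; "moment": the same for the moment, N m; "opening": opening from 0.0 (shut) to 1.0 (fully open); "finger_force": force on a finger pad.
Only numpy, scipy, OpenCV 4.12 (cv2) and the standard library are available. Lean on these libraries where they do the work, as an engineer would, in place of code of your own. Each camera call takes 0.05 s, during which the arm holds its last target. There are 200 camera calls.

## Working session

There is one attempt and no reset: what is moved stays moved. The work goes in short steps, Python scripts to look and compute and a shell command to move; the robot and the scene stay as the last step left them, time stands still between calls to the robot, and variables do not carry over. Pictures are saved under pics/ and viewed, at most 10 in all, crops included, and the job is handed in when it is done.

```bash
ls; mkdir -p pics; cat > h.py <<'E'
import numpy as np, cv2
from plant import r, optics
from scipy.spatial.transform import Rotation as R
def snap(n):
    s=r.get_state(); p,d=optics.snapshot(n); return s,p,d
def world(n,d,s=None):
    c=optics.calibration(n); h,w=d.shape; f=h/2/np.tan(np.radians(c['vfov']/2))
    u,v=np.meshgrid(np.arange(w),np.arange(h)); X=(u-c['cx'])/f; Y=(v-c['cy'])/f
    if n=='wrist':
        t=np.hypot(X,Y); k=np.tan(np.minimum(t,1.5))/np.maximum(t,1e-9); X,Y=X*k,Y*k
    P=np.stack([X*d,-Y*d,-d,np.ones_like(d)],-1)
    if n=='wrist':
        T=np.eye(4); T[:3,:3]=R.from_quat(s['eef_rot']).as_matrix(); T[:3,3]=s['tool_pos']; M=T@c['tool_from_camera']
    else: M=c['cam_to_world']
    return (P@np.array(M).T)[...,:3]
E
python3 - <<'E'
from h import *
for n in ['scene','side']:
    s,p,d=snap(n); cv2.imwrite(f'pics/{n}0.png',p); np.save(f'{n}0.npy',world(n,d,s)); c=optics.calibration(n); print(n,c)
print(r.get_state()); print(optics.calibration('wrist'))
E
```

```text
pics
scene {'vfov': 42.37653227873688, 'cx': 269.00922461447095, 'cy': 215.9847394592764, 'cam_to_world': array([[ 0.88756725, -0.3417708 ,  0.30889659,  0.96790321],
       [ 0.46046376,  0.6786229 , -0.5722273 , -0.81317969],
       [-0.01405372,  0.65012589,  0.75969653,  1.19128048],
       [ 0.        ,  0.        ,  0.        ,  1.        ]])}
side {'vfov': 45.17337457588024, 'cx': 280.9362281551719, 'cy': 198.4820587128904, 'cam_to_world': array([[-9.85632039e-01,  1.31414394e-01, -1.06111929e-01,
         3.96827711e-01],
       [-1.68905946e-01, -7.68765605e-01,  6.16822686e-01,
         8.03037081e-01],
       [-5.15821712e-04,  6.25883137e-01,  7.79916683e-01,
         1.09660034e+00],
       [ 0.00000000e+00,  0.00000000e+00,  0.00000000e+00,
         1.00000000e+00]])}
{'clock': 0.1, 'q': array([ 1.22477487,  0.68989958, -0.19447382,  1.56624306,  0.15730688,
        0.90249665, -0.21507989]), 'qd': array([ 0.00019846, -0.00324601, -0.00097714, -0.00310298, -0.00065038,
        0.00048055, -0.00188095]), 'joint_torque': array([-3.09538445e-03, -5.28499246e+01, -1.27156064e+00, -1.53837866e+01,
       -5.25684818e-02,  1.93291860e-03,  5.32654565e-05]), 'tool_pos': array([ 0.23144458, -0.57995421,  0.23798859]), 'eef_rot': array([ 9.82014584e-01,  1.88803257e-01, -2.32180758e-04, -7.96119249e-04]), 'contact_force': array([-0.78913963,  0.58276338, -0.22944898]), 'moment': array([-0.00546606,  0.03683182, -0.05337637]), 'finger_force': 0.0, 'opening': 0.9988608276027824}
{'vfov': 65.70646984690485, 'cx': 278.5572213400686, 'cy': 204.26300023640925, 'tool_from_camera': array([[ 1.45897659e-04,  9.49415279e-01,  3.14023258e-01,
         8.25028563e-02],
       [ 9.99999837e-01, -3.12007475e-04,  4.78713041e-04,
        -7.89552276e-04],
       [ 5.52475079e-04,  3.14023137e-01, -9.49415170e-01,
        -1.45918963e-01],
       [ 0.00000000e+00,  0.00000000e+00,  0.00000000e+00,
         1.00000000e+00]])}
```

View pics/scene0.png

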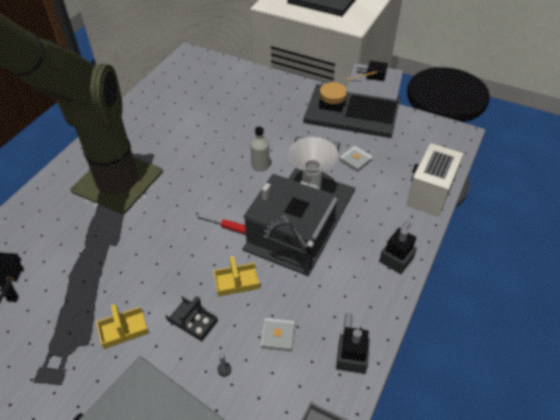

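View pics/side0.png

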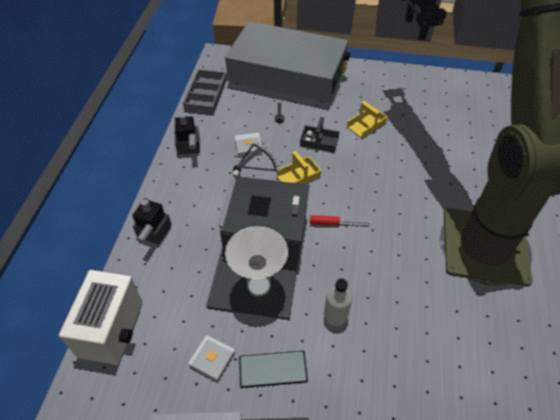

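Scene picture: the dark scoop holding white balls is at (195,317), and in the side picture at (319,136). Candidates: the yellow ones at scene (237,278) and (122,325), and the dark one with balls at (195,317). The dark one fits (dark steel, holds the balls). The funnel is at scene (313,152), the tab at (266,190) and the index arc at (290,232). Next I'll confirm with a crop and measure.

```bash
python3 - <<'E'
from h import *
a=cv2.imread('pics/scene0.png'); b=cv2.imread('pics/side0.png')
c1=cv2.resize(a[285:350,150:240],(400,289),interpolation=2); c2=cv2.resize(b[110:160,285:354],(400,290),interpolation=2)
c3=cv2.resize(a[165:275,235:350],(400,383),interpolation=2); c4=cv2.resize(b[125:235,215:330],(400,383),interpolation=2)
o=np.hstack([np.vstack([c1,c3]),np.vstack([c2[:289],c4])]); o=cv2.resize(o,(700,588));cv2.imwrite('pics/crop1.png',o)
W={n:np.load(n+'0.npy') for n in('scene','side')}
box={'scene':(160,295,225,345),'side':(295,110,345,160)}
for n in W:
    x0,y0,x1,y1=box[n]; P=W[n][y0:y1,x0:x1].reshape(-1,3)
    P=P[(P[:,2]>.01)&(P[:,2]<.1)]; T=P[P[:,2]>.066]; F=P
    print(n,'bridge',len(T),T.mean(0),T.min(0),T.max(0)); 
    rr=cv2.minAreaRect((T[:,:2]*1000).astype(np.float32)); print(rr)
    print('all',cv2.minAreaRect((F[:,:2]*1000).astype(np.float32)))
    # funnel rim
    Q=W[n].reshape(-1,3); Q=Q[(Q[:,2]>.159)&(Q[:,2]<.172)&(Q[:,0]>.4)&(Q[:,0]<.9)&(abs(Q[:,1])<.4)]
    print('rim',len(Q),cv2.minEnclosingCircle((Q[:,:2]*1000).astype(np.float32)),np.median(Q,0))
    Q=W[n].reshape(-1,3); Q=Q[(Q[:,2]>.110)&(Q[:,2]<.122)&(Q[:,0]>.4)&(Q[:,0]<.9)&(abs(Q[:,1])<.4)]
    print('lid',len(Q),cv2.minAreaRect((Q[:,:2]*1000).astype(np.float32)))
print('tabtop',W['scene'][184:192,262:272].reshape(-1,3)[::9],W['side'][194:206,292:300].reshape(-1,3)[::9])
E
```

```text
scene bridge 152 [ 0.47515031 -0.30851514  0.07246131] [ 0.4650698  -0.34006905  0.06638136] [ 0.48365369 -0.2736659   0.07783653]
((474.097412109375, -306.7966003417969), (67.39144134521484, 15.106983184814453), 84.67658996582031)
all ((472.0037841796875, -306.0018005371094), (69.60362243652344, 112.39424133300781), 85.65245819091797)
rim 337 ((592.1353759765625, 110.54356384277344), 186.06129455566406) [0.55155913 0.24011642 0.16310708]
lid 4298 ((676.219482421875, 96.078125), (628.7916870117188, 422.5003662109375), 86.71492767333984)
side bridge 107 [ 0.48859387 -0.25375679  0.07132999] [ 0.46472772 -0.33668018  0.06646767] [ 0.52601957 -0.15323085  0.0786612 ]
((493.23480224609375, -245.5352783203125), (188.55258178710938, 28.99087142944336), 74.43732452392578)
all ((475.98895263671875, -247.24143981933594), (193.36598205566406, 109.41466522216797), 85.417236328125)
rim 509 ((587.2088012695312, 110.97422790527344), 182.34085083007812) [0.56978433 0.1929449  0.16232663]
lid 5883 ((674.9500122070312, 98.63157653808594), (626.7256469726562, 424.5153503417969), 86.59710693359375)
tabtop [[ 0.40414806  0.19053908 -0.0024679 ]
 [ 0.48336266  0.09992281  0.11848744]
 [ 0.49807304  0.06644949  0.15257561]
 [ 0.49792896  0.06100077  0.153767  ]
 [ 0.49717883  0.05670358  0.15361406]
 [ 0.49813344  0.04929325  0.15720925]
 [ 0.49682851  0.04606159  0.15582269]
 [ 0.4951641   0.04348445  0.15364627]
 [ 0.49240053  0.04288073  0.1490621 ]] [[0.50554874 0.00695678 0.11395642]
 [0.50272665 0.00857122 0.1125139 ]
 [0.49527732 0.04578284 0.15532021]
 [0.49254611 0.04761805 0.15431002]
 [0.48966292 0.05070621 0.15487167]
 [0.48689826 0.05289855 0.15432253]
 [0.48426995 0.0539661  0.1523622 ]
 [0.48464485 0.02852486 0.11686581]
 [0.49664379 0.0680293  0.155713  ]
 [0.49377862 0.0710742  0.15630995]
 [0.49132199 0.07103891 0.15295077]]
```

View pics/crop1.png

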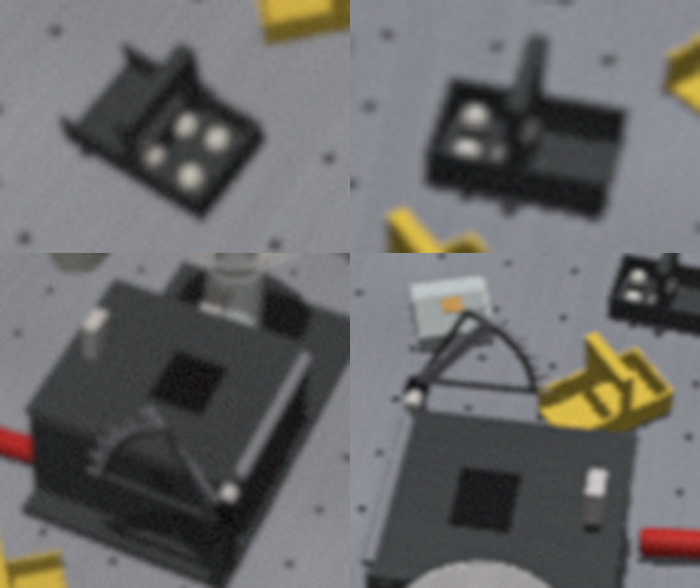

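The crop confirms it: the dark scoop carries four white balls behind the bridge and its nose points at the robot. The bright index bar rises from its hinge beside the arc. Next I'll measure the chamber frame and the index arm.

```bash
cat > cham.py <<'E'
from h import *
W={n:np.load(n+'0.npy') for n in('scene','side')}
A=np.vstack([W[n].reshape(-1,3) for n in W])
for n in W:
    Q=W[n].reshape(-1,3)
    L=Q[(Q[:,2]>.111)&(Q[:,2]<.121)&(Q[:,0]>.43)&(Q[:,0]<.76)&(Q[:,1]>-.12)&(Q[:,1]<.15)]
    img=np.zeros((400,400),np.uint8); ij=((L[:,:2]-[.4,-.2])*1000).astype(int); img[ij[:,0],ij[:,1]]=255
    img=cv2.morphologyEx(cv2.morphologyEx(img,3,np.ones((9,9))),2,np.ones((25,25)))
    c=max(cv2.findContours(img,0,1)[0],key=cv2.contourArea); m=cv2.minAreaRect(c)
    print(n,'lid centre',(m[0][1]+400,m[0][0]-200),m[1:],'meanz',np.median(L[:,2]))
    T=Q[(Q[:,2]>.150)&(Q[:,2]<.162)&(Q[:,0]>.45)&(Q[:,0]<.54)&(abs(Q[:,1]-.055)<.035)]; print('tab',len(T),T.mean(0),T.max(0),T.min(0))
    F=Q[(Q[:,2]>.162)&(Q[:,2]<.170)&(Q[:,0]>.45)&(Q[:,0]<.75)&(Q[:,1]>.1)&(Q[:,1]<.4)]
    # algebraic circle + outlier trimming
    for _ in range(8):
        s=np.linalg.lstsq(np.c_[2*F[:,:2],np.ones(len(F))],(F[:,:2]**2).sum(1),rcond=None)[0]; rad=np.sqrt(s[2]+s[0]**2+s[1]**2)
        e=abs(np.hypot(F[:,0]-s[0],F[:,1]-s[1])-rad); F=F[e<=max(.006,np.percentile(e,95))]
    print('rim',s[:2],rad,len(F))
    for nm,lo,hi,zl in (('bottle',(.3,.15),(.48,.35),.1),):
        B=Q[(Q[:,2]>zl)&(Q[:,2]<.17)&(Q[:,0]>lo[0])&(Q[:,0]<hi[0])&(Q[:,1]>lo[1])&(Q[:,1]<hi[1])]; print(nm,len(B),B.mean(0) if len(B) else 0)
E
python3 cham.py
```

```text
scene lid centre (567.7183227539062, 54.78083801269531) ((199.35577392578125, 178.94107055664062), 89.20427703857422) meanz 0.11673336058951234
tab 52 [0.49307892 0.0535501  0.15503236] [0.5012957  0.06992747 0.16038244] [0.48494222 0.04028278 0.15003657]
rim [0.55463851 0.21932473] 0.06467119793425163 176
bottle 236 [0.36758257 0.25106567 0.12307921]
side lid centre (565.8892364501953, 57.90838623046875) ((198.75547790527344, 174.11795043945312), 88.86181640625) meanz 0.11524897115248889
tab 57 [0.49109082 0.05789232 0.15420193] [0.49771297 0.0710742  0.15729354] [0.48426995 0.04346856 0.15083213]
rim [0.55280352 0.22116409] 0.0652523070470411 244
bottle 398 [0.36182443 0.26631167 0.12380018]
```

```bash
python3 -m pendant '[[0.5,-0.23,0,0,0,0],[0.94,-0.47,0,0,0,0],[0.94,-0.47,0,0,0,0],[0.94,-0.47,0,0,0,0],[0.94,-0.47,0,0,0,0]]' 1 && python3 -m pendant '[[0.94,-0.47,0,0,0,0],[0.94,-0.47,0,0,0,0],[0.94,-0.47,0,0,0,0],[0.94,-0.47,0,0,0,0],[0.94,-0.47,0,0,0,0]]' && python3 -m pendant '[[0.94,-0.47,0,0,0,0],[0.94,-0.47,0,0,0,0],[0.94,-0.47,0,0,0,0],[0.94,-0.47,0,0,0,0],[0.46,-0.2,0,0,0,0]]' && python3 -m pendant '[[0,0,0,0,0,-0.0388],[0,0,0,0,0,-0.0388],[0,0,0,0,0,-0.0388],[0,0,0,0,0,-0.0388],[0,0,0,0,0,-0.0388]]' && python3 -m pendant '[[0,0,0,0,0,-0.0388],[0,0,0,0,0,-0.0388],[0,0,0,0,0,-0.0388],[0,0,0,0,0,-0.0388],[0,0,0,0,0,0]]'
python3 - <<'E'
from h import *
s,p,d=snap('wrist'); print(s['q'].round(3),s['tool_pos'],R.from_quat(s['eef_rot']).as_matrix().round(3)); cv2.imwrite('pics/w1.png',p); P=world('wrist',d,s)
for zl,zh in ((.064,.08),(.02,.035)):
    m=(P[...,2]>zl)&(P[...,2]<zh)&(abs(P[...,0]-.475)<.09)&(abs(P[...,1]+.307)<.06)
    Q=P[m]; print(zl,m.sum(),cv2.minAreaRect((Q[:,:2]*1000).astype(np.float32)),np.argwhere(m).mean(0), np.median(Q[:,2]))
E
```

```text
clock: 0.52
tool_pos: [0.3125, -0.4898, 0.2385]
eef_rot: [0.982, 0.189, 0.0, -0.0]
contact_force: [0.5, 0.5, -0.3]
opening: 0.997
finger_force: 0.0
clock: 0.93
tool_pos: [0.3996, -0.3915, 0.2386]
eef_rot: [0.982, 0.189, 0.0, -0.0]
contact_force: [-0.6, 0.3, 1.0]
opening: 0.998
finger_force: 0.0
clock: 1.35
tool_pos: [0.48, -0.3015, 0.2387]
eef_rot: [0.981, 0.192, 0.001, -0.001]
contact_force: [-0.1, 0.2, 0.4]
opening: 0.999
finger_force: 0.0
clock: 1.77
tool_pos: [0.4767, -0.3063, 0.2386]
eef_rot: [0.879, 0.477, -0.0, -0.0]
contact_force: [0.4, -0.1, -0.5]
opening: 0.999
finger_force: 0.0
clock: 2.18
tool_pos: [0.4764, -0.3066, 0.2384]
eef_rot: [0.739, 0.674, -0.0, -0.0]
contact_force: [-0.3, -0.6, 0.1]
opening: 1.0
finger_force: 0.0
[ 0.775  0.643 -0.482  1.736  0.376  0.857  0.034] [ 0.47644927 -0.30660308  0.23840231] [[ 0.091  0.996 -0.001]
 [ 0.996 -0.091  0.   ]
 [ 0.    -0.001 -1.   ]]
0.064 790 ((473.48779296875, -305.14892578125), (66.25450134277344, 11.239516258239746), 84.85324096679688) [182.42658228 275.51392405] 0.07283785144537905
0.02 900 ((470.8550109863281, -305.29815673828125), (67.4395980834961, 110.07324981689453), 84.78985595703125) [175.01333333 281.66777778] 0.026468748248372864
```

View pics/w1.png

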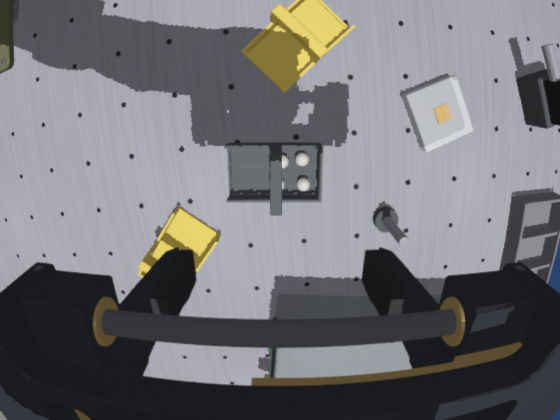

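Wrist view: the scoop's bridge is at (275,180), the balls are at (284–303,158–184) on the rear side, and yellow scoops stand clear. The large grey box lies at the bottom, so I'll check that it clears the gripper body.

```bash
python3 - <<'E'
from h import *
W=np.vstack([np.load(n+'0.npy').reshape(-1,3) for n in('scene','side')])
G=W[(W[:,2]>.03)&(abs(W[:,0]-.474)<.13)&(W[:,1]<-.33)&(W[:,1]>-.75)&(W[:,2]<.3)]
for y in np.arange(-.34,-.6,-.02):
    q=G[abs(G[:,1]-y)<.01]; print(round(y,2),len(q),q[:,2].max() if len(q) else 0)
E
python3 -m pendant '[[0.04,-0.12,0.5,0,0,0],[0,0,1,0,0,0],[0,0,1,0,0,0],[0,0,1,0,0,0],[0,0,0.8,0,0,0]]' 0.2
```

```text
-0.34 88 0.07767482986995056
-0.36 0 0
-0.38 17 0.07965292655158107
-0.4 5 0.07390842523653762
-0.42 130 0.07789069279846883
-0.44 17 0.07511774804044458
-0.46 2 0.07118166149202532
-0.48 900 0.11646645571901248
-0.5 1064 0.11679401311705351
-0.52 885 0.11651300214321747
-0.54 916 0.11681167632710832
-0.56 920 0.11666726726788523
-0.58 762 0.11657735233260569
clock: 2.65
tool_pos: [0.4735, -0.3051, 0.1297]
eef_rot: [0.741, 0.672, -0.0, -0.0]
contact_force: [-0.6, -0.1, -0.7]
opening: 0.647
finger_force: 0.0
```

```bash
python3 -m pendant '[[0,0,1,0,0,0],[0,0,1,0,0,0],[0,0,1,0,0,0],[0,0,0.5,0,0,0],[0,0,0,0,0,0]]' && python3 -m pendant '[[0,0,0,0,0,0],[0,0,0,0,0,0],[0,0,0,0,0,0],[0,0,0,0,0,0],[0,0,0,0,0,0]]' -1 45 && python3 -m pendant '[[0,0,0,0,0,0],[0,0,0,0,0,0],[0,0,0,0,0,0],[0,0,-0.1,0,0,0],[0,0,-0.3,0,0,0]]' && python3 -m pendant '[[0,0,-0.6,0,0,0],[0,0,-0.8,0,0,0],[0,0,-0.8,0,0,0],[0,0,-0.8,0,0,0],[0,0,-0.8,0,0,0]]' && python3 -m pendant '[[0,0,-0.8,0,0,0],[0,0,-0.8,0,0,0],[0,0,-0.8,0,0,0],[0,0,-0.8,0,0,0],[0,0,-0.8,0,0,0]]'
python3 - <<'E'
from h import *
s=r.get_state();print(s['q'].round(3))
E
```

```text
clock: 3.07
tool_pos: [0.4724, -0.3044, 0.0411]
eef_rot: [0.74, 0.672, -0.001, -0.002]
contact_force: [0.2, -0.6, -0.6]
opening: 0.604
finger_force: 0.0
clock: 3.48
tool_pos: [0.4747, -0.3056, 0.0447]
eef_rot: [0.74, 0.673, 0.0, 0.001]
contact_force: [-0.1, -0.1, -0.5]
opening: 0.242
finger_force: 0.0
clock: 3.9
tool_pos: [0.4735, -0.3048, 0.0531]
eef_rot: [0.739, 0.673, -0.0, -0.001]
contact_force: [-0.4, -0.7, -2.1]
opening: 0.131
finger_force: 45.0
clock: 4.32
tool_pos: [0.474, -0.305, 0.1499]
eef_rot: [0.739, 0.673, 0.0, -0.0]
contact_force: [0.4, 0.1, -1.8]
opening: 0.133
finger_force: 45.0
clock: 4.73
tool_pos: [0.4737, -0.3049, 0.2499]
eef_rot: [0.739, 0.673, -0.0, -0.0]
contact_force: [-0.0, 0.1, -0.8]
opening: 0.131
finger_force: 45.0
[ 0.784  0.625 -0.494  1.732  0.369  0.878  0.037]
```

```bash
cat > kin.py <<'E'
from h import *
import itertools
from scipy.optimize import least_squares
D=[([1.22477487,0.68989958,-0.19447382,1.56624306,0.15730688,0.90249665,-0.21507989],[.23144458,-.57995421,.23798859],[.982014584,.188803257,-.000232,-.000796]),
([.775,.643,-.482,1.736,.376,.857,.034],[.47644927,-.30660308,.23840231],[.739,.674,0,0]),
([.784,.625,-.494,1.732,.369,.878,.037],[.4737,-.3049,.2499],[.739,.673,0,0])]
def fk(q,sg,p):
    M=R.identity(); x=np.array([0,0,p[0]])
    ax='zyzyzyz'; off=[p[4],0,p[6],0,p[7],0,p[5]]; L=[0,0,0,p[1],0,p[2],0]
    # p[1] upper arm applied after q3, p[2] forearm after q5
    L=[0,0,p[1],0,p[2],0,p[3]]
    e=[0,0,p[8],p[9],p[10],p[11],0]
    for i in range(7):
        M=M*R.from_euler(ax[i],sg[i]*q[i]+off[i]); x=x+M.apply([e[i],0,L[i]])
    return x,M
def res(p,sg):
    o=[]
    for q,t,qt in D:
        x,M=fk(q,sg,p); o+=list((x-t)*5)+list((M.inv()*R.from_quat(qt)).as_rotvec())
    return np.array(o+list(.02*(p[6:]))+list(0.01*(p[:4]-[.33,.4,.4,.3])))
if __name__=='__main__':
    out=[]
    for sg in itertools.product((1,-1),(1,),(1,-1),(1,),(1,-1),(1,),(1,-1)):
      for o1 in(0,1.57,3.14,-1.57):
       for o7 in (0,1.57,3.14,-1.57):
        s=least_squares(res,[.33,.4,.4,.3,o1,o7]+[0]*6,args=(sg,),max_nfev=30); out.append((s.cost,sg,s.x))
    out.sort(key=lambda a:a[0])
    for c,sg,x in out[:6]: print(c,sg,x.round(3))
E
python3 kin.py
```

```text
3.243819875997945e-06 (-1, 1, -1, 1, -1, 1, -1) [ 3.030e-01  5.620e-01  3.540e-01  2.960e-01 -6.900e-02  1.504e+00
  1.000e-03 -1.000e-03 -3.100e-02 -2.000e-02  2.100e-02 -1.900e-02]
3.2438198759979954e-06 (-1, 1, -1, 1, -1, 1, -1) [ 3.030e-01  5.620e-01  3.540e-01  2.960e-01 -6.900e-02  1.504e+00
  1.000e-03 -1.000e-03 -3.100e-02 -2.000e-02  2.100e-02 -1.900e-02]
3.24381987599807e-06 (-1, 1, -1, 1, -1, 1, -1) [ 3.030e-01  5.620e-01  3.540e-01  2.960e-01 -6.900e-02  1.504e+00
  1.000e-03 -1.000e-03 -3.100e-02 -2.000e-02  2.100e-02 -1.900e-02]
3.2438198759989694e-06 (-1, 1, -1, 1, -1, 1, -1) [ 3.030e-01  5.620e-01  3.540e-01  2.960e-01 -6.900e-02  1.504e+00
  1.000e-03 -1.000e-03 -3.100e-02 -2.000e-02  2.100e-02 -1.900e-02]
3.243819875999572e-06 (-1, 1, -1, 1, -1, 1, -1) [ 3.030e-01  5.620e-01  3.540e-01  2.960e-01 -6.900e-02  1.504e+00
  1.000e-03 -1.000e-03 -3.100e-02 -2.000e-02  2.100e-02 -1.900e-02]
3.243819876002631e-06 (-1, 1, -1, 1, -1, 1, -1) [ 3.030e-01  5.620e-01  3.540e-01  2.960e-01 -6.900e-02  1.504e+00
  1.000e-03 -1.000e-03 -3.100e-02 -2.000e-02  2.100e-02 -1.900e-02]
```

```bash
cat > ik.py <<'E'
from kin import *
sg=(-1,1,-1,1,-1,1,-1)
p=least_squares(res,[.33,.4,.4,.3,0,1.57]+[0]*6,args=(sg,)).x
lo=np.array([-3.01,-.46,-1.47,.13,-1,.04,-2.66])+.05; hi=np.array([3.01,2.08,1.51,2.56,4.14,2.09,2.66])-.05
R0=R.from_matrix(np.array([[0,1,0],[1,0,0],[0,0,-1.]]))
def ik(x,M,q0):
    f=lambda q:np.r_[(fk(q,sg,p)[0]-x)*5,(fk(q,sg,p)[1].inv()*M).as_rotvec(),.002*(q-q0)]
    s=least_squares(f,np.clip(q0,lo+.01,hi-.01),bounds=(lo,hi),max_nfev=80); return s.x,np.abs(f(s.x)[:6]).max()
def pose(psi,th,nose):
    M=R.from_euler('z',psi)*R.from_euler('y',-th); g=nose-M.apply([-.058,0,-.057]); T=M*R0
    return g+T.apply([0,0,.019]),T
E
cat > t.py <<'E'
from ik import *
qc=np.array(D[2][0]); F=np.array([.5537,.2203,.18])
for deg in range(-180,180,30):
    psi=np.radians(deg); q=qc; es=[]
    # carry level above funnel then tilt
    for th in np.radians([0,0,10,20,30,40,50,60,70]):
        x,T=pose(psi,th,F+[0,0,.03]); q,e=ik(x,T,q); es.append(round(e,3))
    print(deg,es,q.round(2))
E
python3 t.py
```

```text
-180 [np.float64(0.014), np.float64(0.014), np.float64(0.016), np.float64(0.033), np.float64(0.042), np.float64(0.106), np.float64(0.203), np.float64(0.309), np.float64(0.42)] [-0.67  1.11  0.97  1.11 -0.56  2.04 -2.61]
-150 [np.float64(0.0), np.float64(0.0), np.float64(0.0), np.float64(0.0), np.float64(0.0), np.float64(0.0), np.float64(0.045), np.float64(0.161), np.float64(0.271)] [-0.75  1.14  0.7   0.93 -0.11  2.04 -2.61]
-120 [np.float64(0.0), np.float64(0.0), np.float64(0.0), np.float64(0.0), np.float64(0.0), np.float64(0.0), np.float64(0.0), np.float64(0.0), np.float64(0.048)] [-0.95  1.31  1.05  0.86 -0.    2.04 -2.11]
-90 [np.float64(0.0), np.float64(0.0), np.float64(0.0), np.float64(0.0), np.float64(0.0), np.float64(0.0), np.float64(0.0), np.float64(0.0), np.float64(0.0)] [-1.03  1.08  0.47  1.22  0.54  1.67 -2.36]
-60 [np.float64(0.0), np.float64(0.0), np.float64(0.0), np.float64(0.0), np.float64(0.0), np.float64(0.0), np.float64(0.0), np.float64(0.0), np.float64(0.0)] [-1.23  0.95  0.54  1.69  0.83  1.14 -2.44]
-30 [np.float64(0.0), np.float64(0.0), np.float64(0.0), np.flo
[... 652 characters left out ...]
 np.float64(0.0), np.float64(0.0), np.float64(0.0)] [ 0.67  1.23 -1.42  2.32  2.88  0.46 -1.7 ]
90 [np.float64(0.0), np.float64(0.0), np.float64(0.0), np.float64(0.0), np.float64(0.0), np.float64(0.0), np.float64(0.0), np.float64(0.0), np.float64(0.0)] [ 0.66  1.3  -1.42  1.88  0.13  0.46  1.29]
120 [np.float64(0.0), np.float64(0.0), np.float64(0.0), np.float64(0.0), np.float64(0.0), np.float64(0.0), np.float64(0.0), np.float64(0.0), np.float64(0.0)] [ 0.47  1.37 -1.42  1.43  0.1   1.22  1.5 ]
150 [np.float64(0.0), np.float64(0.0), np.float64(0.0), np.float64(0.0), np.float64(0.0), np.float64(0.0), np.float64(0.0), np.float64(0.0), np.float64(0.0)] [ 0.18  1.39 -1.34  0.98  0.11  1.88  1.71]
```

```bash
python3 -m pendant '[[0,0,-0.5,0,0,0],[0,0,-0.8,0,0,0],[0,0,-0.9,0,0,0],[0,0,-0.8,0,0,0],[0,0,-0.6,0,0,0]]' && python3 -m pendant '[[0.2,0,0,0,0,0],[0.4,0,0,0,0,0],[0.6,0,0,0,0,0],[0.8,0,0,0,0,0],[0.8,0,0,0,0,0]]' && python3 -m pendant '[[0.8,0.02,0,0,0,0],[0.8,0.02,0,0,0,0],[0.8,0.02,0,0,0,0],[0.8,0.02,0,0,0,0],[0.8,0.02,0,0,0,0]]' && python3 -m pendant '[[0.8,0.02,0,0,0,0],[0.8,0.02,0,0,0,0],[0.8,0.02,0,0,0,0],[0.8,0.02,0,0,0,0],[0.8,0.02,0,0,0,0]]' && python3 -m pendant '[[0.8,0.02,0,0,0,0],[0.8,0.02,0,0,0,0],[0.8,0.02,0,0,0,0],[0.8,0.02,0,0,0,0],[0.8,0.02,0,0,0,0]]'
python3 -c "
from h import *
s=r.get_state();print(s['q'].round(3),s['tool_pos'])"
```

```text
clock: 5.15
tool_pos: [0.4743, -0.3049, 0.3407]
eef_rot: [0.739, 0.673, 0.0, 0.001]
contact_force: [0.3, -0.2, -1.5]
opening: 0.131
finger_force: 45.0
clock: 5.57
tool_pos: [0.4796, -0.2336, 0.337]
eef_rot: [0.739, 0.673, -0.001, -0.002]
contact_force: [1.2, -0.3, -2.3]
opening: 0.131
finger_force: 45.0
clock: 5.98
tool_pos: [0.4913, -0.1339, 0.3372]
eef_rot: [0.739, 0.674, -0.001, -0.002]
contact_force: [0.3, 0.2, -0.6]
opening: 0.132
finger_force: 45.0
clock: 6.4
tool_pos: [0.5029, -0.0349, 0.3372]
eef_rot: [0.739, 0.674, -0.001, -0.001]
contact_force: [0.6, -0.2, -0.9]
opening: 0.13
finger_force: 45.0
clock: 6.82
tool_pos: [0.5146, 0.0641, 0.3371]
eef_rot: [0.739, 0.674, -0.001, -0.001]
contact_force: [0.7, -0.3, -1.5]
opening: 0.129
finger_force: 45.0
[ 0.152  0.472 -0.568  1.729  0.289  1.029 -0.611] [0.51464597 0.0641306  0.33711154]
```

```bash
python3 -m pendant '[[0.8,0.02,0,0,0,0],[0.8,0.02,0,0,0,0],[0.8,0.02,0,0,0,0],[0.8,0.02,0,0,0,0],[0.8,0.02,0,0,0,0]]' && python3 -m pendant '[[0.8,0,0,0,0,0],[0.8,0,0,0,0,0],[0.8,0,0,0,0,0],[0.8,0,0,0,0,0],[0.8,0,0,0,0,-0.01]]' && python3 -m pendant '[[0.6,0,0,0,0,-0.02],[0.4,0,0,0,0,-0.03],[0.2,0,0,0,0,-0.0388],[0,0,0,0,0,-0.0388],[0,0,0,0,0,-0.0388]]' && python3 -m pendant '[[0,0,0,0,0,-0.0388],[0,0,0,0,0,-0.0388],[0,0,0,0,0,-0.0388],[0,0,0,0,0,-0.0388],[0,0,0,0,0,-0.0388]]' && python3 -m pendant '[[0,0,0,0,0,-0.0388],[0,0,0,0,0,-0.0388],[0,0,0,0,0,-0.0388],[0,0,0,0,0,-0.03],[0,0,0,0,0,0]]'
python3 - <<'E'
from h import *
s=r.get_state();M=R.from_quat(s['eef_rot']).as_matrix();print(s['q'].round(3),s['tool_pos'],M.round(3))
for n in['scene','side']:
    _,p,d=snap(n); cv2.imwrite(f'pics/{n}1.png',p)
a=cv2.imread('pics/scene1.png')[40:260,200:400]; b=cv2.imread('pics/side1.png')[160:380,170:370]
cv2.imwrite('pics/c2.png',cv2.resize(np.hstack([a,b]),(800,440),interpolation=2))
n=s['tool_pos']+M@[0,-.058,.038]; print('nose',n, 'shift in tool', M.T@(np.array([.551,.235,.185])-n)/.025)
E
```

```text
clock: 7.23
tool_pos: [0.5265, 0.1632, 0.337]
eef_rot: [0.739, 0.674, -0.002, -0.001]
contact_force: [0.0, -0.9, -1.6]
opening: 0.133
finger_force: 45.0
clock: 7.65
tool_pos: [0.5358, 0.2626, 0.3369]
eef_rot: [0.728, 0.685, -0.002, -0.0]
contact_force: [-0.5, -0.1, -2.4]
opening: 0.131
finger_force: 45.0
clock: 8.07
tool_pos: [0.536, 0.2923, 0.3368]
eef_rot: [0.523, 0.852, -0.002, -0.001]
contact_force: [1.0, -0.2, -1.2]
opening: 0.13
finger_force: 45.0
clock: 8.48
tool_pos: [0.5364, 0.2915, 0.3369]
eef_rot: [0.244, 0.97, -0.001, -0.001]
contact_force: [-0.0, 0.6, -1.9]
opening: 0.13
finger_force: 45.0
clock: 8.9
tool_pos: [0.5365, 0.2914, 0.3368]
eef_rot: [0.018, 1.0, -0.001, -0.002]
contact_force: [-0.5, 0.2, -2.4]
opening: 0.13
finger_force: 45.0
[-0.08   0.713 -0.97   1.451  0.594  1.293  0.435] [0.5365498  0.29140189 0.33679381] [[-0.999  0.037 -0.003]
 [ 0.037  0.999 -0.001]
 [ 0.003 -0.002 -1.   ]]
nose [0.53428964 0.23338578 0.29888573] shift in tool [-0.68038775  0.09632403  4.55309531]
```

View pics/c2.png

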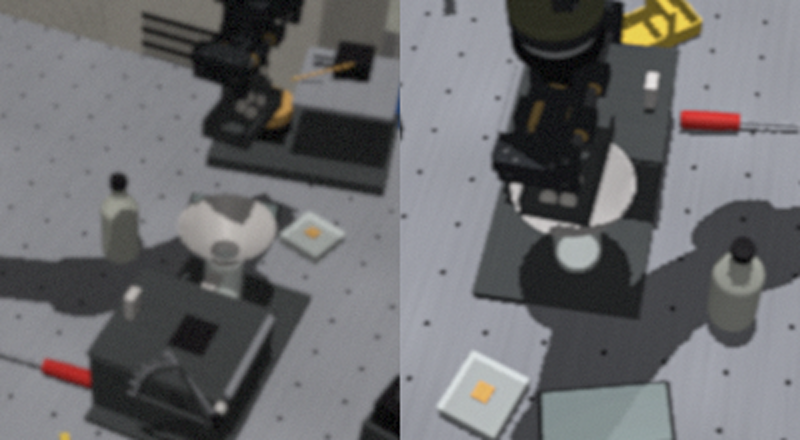

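Both views show the scoop held level above the funnel, with the balls at its rear. I'll lower it and tip slowly about the nose.

```bash
python3 -m pendant '[[-0.2,0,0.5,0,0,0],[-0.2,0.04,0.8,0,0,0],[-0.2,0.04,0.8,0,0,0],[-0.2,0,0.8,0,0,0],[0,0,0.8,0,0,0]]' && python3 -m pendant '[[0,0,0.5,0,0,0],[0,0,0.3,0,0,0],[0,0,0,0,0,0],[0,-0.083,-0.119,-0.0167,0,0],[0,-0.083,-0.119,-0.0167,0,0]]' && python3 -m pendant '[[0,-0.083,-0.119,-0.0167,0,0],[0,-0.083,-0.119,-0.0167,0,0],[0,0,0,0,0,0],[0,0,0,0,0,0],[0,-0.083,-0.119,-0.0167,0,0]]' && python3 -m pendant '[[0,-0.083,-0.119,-0.0167,0,0],[0,-0.083,-0.119,-0.0167,0,0],[0,-0.083,-0.119,-0.0167,0,0],[0,-0.083,-0.119,-0.0167,0,0],[0,-0.083,-0.119,-0.0167,0,0]]' && python3 -m pendant '[[0,-0.083,-0.119,-0.0167,0,0],[0,-0.083,-0.119,-0.0167,0,0],[0,-0.083,-0.119,-0.0167,0,0],[0,-0.083,-0.119,-0.0167,0,0],[0,-0.083,-0.119,-0.0167,0,0]]'
python3 - <<'E'
from h import *
s=r.get_state();M=R.from_quat(s['eef_rot']).as_matrix();print(s['q'].round(3),s['tool_pos'],M.round(3))
n=s['tool_pos']+M@[0,-.058,.038]; print('nose',n)
E
```

```text
clock: 9.42
tool_pos: [0.5591, 0.2919, 0.2439]
eef_rot: [0.022, 1.0, -0.001, 0.0]
contact_force: [1.2, -0.2, -1.9]
opening: 0.132
finger_force: 45.0
clock: 9.83
tool_pos: [0.5578, 0.2905, 0.2334]
eef_rot: [0.02, 0.998, 0.054, 0.002]
contact_force: [0.4, -0.4, -1.5]
opening: 0.127
finger_force: 45.0
clock: 10.25
tool_pos: [0.5569, 0.2851, 0.2419]
eef_rot: [0.018, 0.991, 0.132, 0.003]
contact_force: [0.1, 1.0, -1.5]
opening: 0.13
finger_force: 45.0
clock: 10.67
tool_pos: [0.5572, 0.2671, 0.2512]
eef_rot: [0.019, 0.965, 0.26, 0.006]
contact_force: [-0.6, -0.8, -1.3]
opening: 0.131
finger_force: 45.0
clock: 11.08
tool_pos: [0.5568, 0.2496, 0.2567]
eef_rot: [0.018, 0.923, 0.384, 0.008]
contact_force: [0.2, 0.2, -1.6]
opening: 0.131
finger_force: 45.0
[ 0.54   1.058 -1.336  1.848  0.603  0.539  0.712] [0.55678574 0.24958348 0.25667142] [[-0.999  0.027  0.029]
 [ 0.04   0.705  0.709]
 [-0.001  0.709 -0.705]]
nose [0.55632136 0.23564106 0.18874946]
```

```bash
python3 -m pendant '[[0,-0.083,-0.119,-0.0167,0,0],[0,-0.083,-0.119,-0.0167,0,0],[0,0,0,0,0,0],[0,-0.083,-0.119,-0.0167,0,0],[0,-0.083,-0.119,-0.0167,0,0]]' && python3 -m pendant '[[0,0,0,0,0,0],[0,-0.083,-0.119,-0.0167,0,0],[0,-0.083,-0.119,-0.0167,0,0],[0,-0.083,-0.119,-0.0167,0,0],[0,0,0,0,0,0]]' && python3 -m pendant '[[0,0,0,0,0,0],[0,0,0,0,0,0],[0,0,0,0,0,0],[0,0,0,0,0,0],[0,0,0,0,0,0]]'
python3 - <<'E'
from h import *
s=r.get_state();M=R.from_quat(s['eef_rot']).as_matrix();print(s['q'].round(3),s['tool_pos'],M.round(3))
for n in['scene','side']:
    _,p,d=snap(n); cv2.imwrite(f'pics/{n}2.png',p)
a=cv2.imread('pics/scene2.png')[80:240,230:390]; b=cv2.imread('pics/side2.png')[180:340,180:340]
cv2.imwrite('pics/c3.png',cv2.resize(np.hstack([a,b]),(800,400),interpolation=2))
E
```

```text
clock: 11.5
tool_pos: [0.5561, 0.2361, 0.2589]
eef_rot: [0.016, 0.878, 0.478, 0.01]
contact_force: [0.2, 0.7, 0.0]
opening: 0.13
finger_force: 45.0
clock: 11.92
tool_pos: [0.5557, 0.2229, 0.254]
eef_rot: [0.019, 0.838, 0.545, 0.01]
contact_force: [0.6, -0.4, -1.5]
opening: 0.131
finger_force: 45.0
clock: 12.33
tool_pos: [0.5553, 0.2239, 0.257]
eef_rot: [0.016, 0.838, 0.545, 0.012]
contact_force: [0.3, 0.1, -1.4]
opening: 0.134
finger_force: 45.0
[ 0.721  1.339 -1.458  1.894  0.438  0.44   1.063] [0.55526608 0.22392218 0.25702809] [[-0.999  0.015  0.037]
 [ 0.04   0.405  0.913]
 [-0.001  0.914 -0.406]]
```

View pics/c3.png

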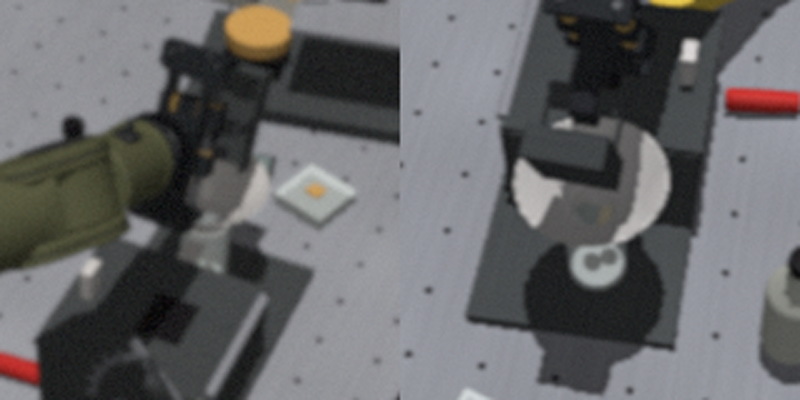

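Side view: at least two balls are in the tube at (590,260) and (608,257). The rest is hidden by the scoop. I'll level the scoop, raise it and move it aside to check.

```bash
python3 -m pendant '[[0,0.146,0.25,0.0333,0,0],[0,0.146,0.25,0.0333,0,0],[0,0.146,0.25,0.0333,0,0],[0,0.146,0.25,0.0333,0,0],[0,0.146,0.25,0.0333,0,0]]' && python3 -m pendant '[[0,0.146,0.25,0.0333,0,0],[0,0.146,0.25,0.0333,0,0],[0,0.146,0.25,0.0333,0,0],[0,0.146,0.25,0.0333,0,0],[0,0.146,0.25,0.0333,0,0]]' && python3 -m pendant '[[0,0.146,0.25,0.0333,0,0],[0,0,-0.8,0,0,0],[0,0,-1,0,0,0],[0,0,-1,0,0,0],[0,0,-1,0,0,0]]' && python3 -m pendant '[[0,-0.4,-0.8,0,0,0],[0,-1,0,0,0,0],[0,-1,0,0,0,0],[0,-1,0,0,0,0],[0,-1,0,0,0,0]]'  && python3 -m pendant '[[0,-1,0,0,0,0],[0,-1,0,0,0,0],[0,-1,0,0,0,0],[0,-1,0,0,0,0],[0,-0.5,0,0,0,0]]'
python3 - <<'E'
from h import *
s=r.get_state();M=R.from_quat(s['eef_rot']).as_matrix();print(s['q'].round(3),s['tool_pos'],M.round(3))
for n in['scene','side','wrist']:
    _,p,d=snap(n); cv2.imwrite(f'pics/{n}3.png',p)
b=cv2.imread('pics/side3.png')[215:305,215:305]; w=cv2.imread('pics/wrist3.png')
cv2.imwrite('pics/c4.png',np.hstack([cv2.resize(b,(400,400),interpolation=2),cv2.resize(w,(400,400))]))
E
```

```text
clock: 12.85
tool_pos: [0.557, 0.2591, 0.2541]
eef_rot: [0.02, 0.951, 0.308, 0.007]
contact_force: [-0.2, -0.0, -1.8]
opening: 0.129
finger_force: 45.0
clock: 13.27
tool_pos: [0.5578, 0.2892, 0.2337]
eef_rot: [0.02, 0.998, 0.052, 0.003]
contact_force: [1.1, 1.0, -1.5]
opening: 0.127
finger_force: 45.0
clock: 13.68
tool_pos: [0.557, 0.2931, 0.3221]
eef_rot: [0.019, 1.0, 0.002, -0.001]
contact_force: [0.4, 0.1, -1.1]
opening: 0.128
finger_force: 45.0
clock: 14.1
tool_pos: [0.5528, 0.1817, 0.3409]
eef_rot: [0.02, 1.0, 0.002, -0.0]
contact_force: [0.0, 0.8, -2.2]
opening: 0.131
finger_force: 45.0
clock: 14.52
tool_pos: [0.5486, 0.0665, 0.3401]
eef_rot: [0.022, 1.0, 0.001, -0.0]
contact_force: [0.5, -0.2, -1.2]
opening: 0.128
finger_force: 45.0
[ 0.287  0.578 -0.838  1.625  0.46   1.147  0.864] [0.54857572 0.06649576 0.34012161] [[-0.999  0.044 -0.001]
 [ 0.044  0.999  0.001]
 [ 0.001  0.001 -1.   ]]
```

View pics/c4.png

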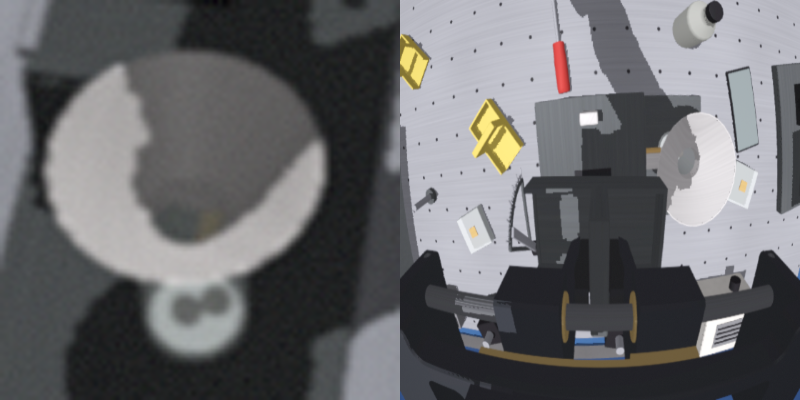

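Side view: the funnel is clear and balls lie in the tube at (187,308) and (215,300) of the left half. In the wrist view (right half) the scoop shows no balls. Next: free placing area and lid-lift reachability.

```bash
cat > lid.py <<'E'
from ik import *
H=np.array([.664,.0565,.113]); yaw=.014
def lidpose(phi,d,sgn=1):
    # tool in y-grip with pre-tilt d (tool leans about chamber y by phi+d)
    M=R.from_euler('z',yaw)*R.from_euler('y',phi); g=H+M.apply([-.170,0,.028])
    T=R.from_euler('z',yaw)*R.from_euler('y',phi+d)*R.from_euler('z',sgn*np.pi/2)*R0
    return g+T.apply([0,0,.019]),T
if __name__=='__main__':
    W=np.vstack([np.load(n+'0.npy').reshape(-1,3) for n in('scene','side')])
    G=W[(W[:,2]>.012)&(W[:,2]<.3)]
    for x in np.arange(.32,.66,.02):
        print(round(x,2),''.join('%4d'%(1000*(G[(abs(G[:,0]-x)<.01)&(abs(G[:,1]-y)<.01)][:,2].max(initial=0))) for y in np.arange(-.48,-.08,.02)))
    q0=np.array([.287,.578,-.838,1.625,.46,1.147,.864])
    for sgn in(1,-1):
      for d in (0,-.2,-.4,-.6):
        q=q0; es=[]
        for ph in np.arange(0,1.01,.1):
            x,T=lidpose(ph,d,sgn); q,e=ik(x,T,q); es.append(round(float(e),3))
        print(sgn,d,es,q.round(2))
E
python3 lid.py
```

```text
0.32    0  31   0  66  78  76  32   0   0   0   0   0   0   0   0   0   0   0   0   0
0.34    0  29  31  77  77   0  31  30   0   0   0   0   0   0   0   0   0   0   0   0
0.36    0   0  75  77  27   0   0   0   0   0   0   0   0   0   0   0   0   0   0   0
0.38    0   0   0  29  34  29   0   0   0   0   0   0   0   0   0   0   0   0   0   0
0.4    0   0   0   0  13  27   0   0   0   0   0   0   0   0   0   0   0   0   0   0
0.42    0   0   0   0   0   0   0  29  29   0  28  29   0   0   0   0   0   0   0   0
0.44    0   0   0   0   0   0   0  30  28   0  30  27   0   0   0   0  26   0   0   0
0.46  112  71   0   0   0   0   0  76  75  74  73  29   0   0   0  31  31  27   0   0
0.48  116   0   0   0   0   0   0  77  77  78  77  68   0  28  31  30  26  76  57   0
0.5  114   0   0   0   0   0   0  32  24  25  31  23   0  32  30   0  77  77  76  18
0.52  114   0   0   0   0   0   0  33  32  31  31   0   0   0  30  77  79   0  31  29
0.54  114   0   0   0   0   0   0   0   0   0   0   0   0   0   0  77  32   0   0  32
0.56  109   0   0   0   0   0   0   0   0   0   0   0   0   0   0  31 
[... 532 characters left out ...]
13  1.13 -0.92  0.98  0.41  2.04  0.92]
1 -0.4 [0.0, 0.0, 0.0, 0.0, 0.0, 0.0, 0.0, 0.0, 0.0, 0.0, 0.0] [ 0.26  1.17 -1.34  1.14  0.69  1.97  0.68]
1 -0.6 [0.002, 0.0, 0.0, 0.0, 0.0, 0.0, 0.0, 0.0, 0.0, 0.0, 0.0] [ 0.32  1.11 -1.37  1.3   0.77  1.78  0.64]
-1 0 [0.0, 0.0, 0.0, 0.0, 0.0, 0.0, 0.0, 0.0, 0.0, 0.0, 0.087] [-0.09  1.06 -0.13  0.95 -0.    2.04 -1.77]
-1 -0.2 [0.002, 0.0, 0.0, 0.0, 0.0, 0.0, 0.0, 0.0, 0.0, 0.0, 0.0] [-0.32  1.06  0.56  0.98 -0.32  2.   -1.38]
-1 -0.4 [0.168, 0.058, 0.0, 0.0, 0.0, 0.0, 0.0, 0.0, 0.0, 0.0, 0.0] [-0.37  0.96  0.6   1.14 -0.35  1.76 -1.36]
-1 -0.6 [0.332, 0.224, 0.113, 0.001, 0.0, 0.0, 0.0, 0.0, 0.0, 0.0, 0.0] [-0.41  0.86  0.62  1.3  -0.38  1.52 -1.34]
```

```bash
python3 -m pendant '[[0.16,-0.5,0,0,0,0],[0.16,-0.9,0,0,0,0],[0.16,-0.9,0,0,0,0],[0.16,-0.9,0,0,0,0],[0.16,-0.9,0,0,0,0]]' && python3 -m pendant '[[0.16,-0.9,0,0,0,0],[0.16,-0.9,0,0,0,0],[0.16,-0.9,0,0,0,0],[0.16,-0.9,0,0,0,0],[0.16,-0.9,0,0,0,0]]' && python3 -m pendant '[[0.16,-0.9,0,0,0,0],[0.16,-0.9,0,0,0,0],[0.16,-0.9,0,0,0,0],[0.16,-0.9,0,0,0,0],[0.16,-0.9,0,0,0,0]]' && python3 -m pendant '[[0.16,-0.9,0,0,0,0],[0.16,-0.7,0,0,0,0],[0,-0.5,0.3,0,0,0],[0,0,0.8,0,0,0],[0,0,1,0,0,0]]' && python3 -m pendant '[[0,0,1,0,0,0],[0,0,1,0,0,0],[0,0,1,0,0,0],[0,0,1,0,0,0],[0,0,1,0,0,0]]' && python3 -m pendant '[[0,0,1,0,0,0],[0,0,1,0,0,0],[0,0,0.8,0,0,0],[0,0,0,0,0,0],[0,0,0,0,0,0]]'
```

```text
clock: 15.08
tool_pos: [0.5249, -0.0296, 0.3405]
eef_rot: [0.018, 1.0, 0.003, 0.001]
contact_force: [0.2, 0.4, -2.1]
opening: 0.131
finger_force: 45.0
clock: 15.5
tool_pos: [0.5009, -0.1415, 0.3401]
eef_rot: [0.018, 1.0, 0.003, 0.001]
contact_force: [0.6, 0.1, -1.9]
opening: 0.131
finger_force: 45.0
clock: 15.92
tool_pos: [0.4769, -0.2533, 0.3397]
eef_rot: [0.019, 1.0, 0.003, 0.001]
contact_force: [-0.1, -0.2, -2.0]
opening: 0.132
finger_force: 45.0
clock: 16.33
tool_pos: [0.468, -0.3061, 0.287]
eef_rot: [0.02, 1.0, 0.002, 0.003]
contact_force: [0.1, 0.1, -1.4]
opening: 0.129
finger_force: 45.0
clock: 16.75
tool_pos: [0.4672, -0.3041, 0.1603]
eef_rot: [0.019, 1.0, 0.003, 0.001]
contact_force: [0.9, 0.6, -0.2]
opening: 0.126
finger_force: 45.0
clock: 17.17
tool_pos: [0.4664, -0.3042, 0.0911]
eef_rot: [0.019, 1.0, 0.003, -0.0]
contact_force: [0.7, -0.1, -1.2]
opening: 0.131
finger_force: 45.0
```

```bash
python3 -m pendant '[[0,0,0.6,0,0,0],[0,0,0.6,0,0,0],[0,0,0.4,0,0,0],[0,0,0.15,0,0,0],[0,0,0.08,0,0,0]]' && python3 -m pendant '[[0,0,0.03,0,0,0],[0,0,0.03,0,0,0],[0,0,0,0,0,0],[0,0,0,0,0,0],[0,0,0,0,0,0]]'
```

```text
clock: 17.58
tool_pos: [0.4662, -0.3059, 0.0463]
eef_rot: [0.02, 1.0, 0.002, 0.0]
contact_force: [-0.4, -0.3, 0.2]
opening: 0.128
finger_force: 45.0
clock: 18.0
tool_pos: [0.4657, -0.3064, 0.0448]
eef_rot: [0.021, 1.0, 0.002, 0.0]
contact_force: [1.2, 0.7, -1.1]
opening: 0.133
finger_force: 45.0
```

```bash
python3 -m pendant '[[0,0,0.04,0,0,0],[0,0,0.04,0,0,0],[0,0,0,0,0,0],[0,0,0,0,0,0],[0,0,0,0,0,0]]' && python3 -m pendant '[[0,0,0,0,0,0],[0,0,0,0,0,0],[0,0,0,0,0,0],[0,0,0,0,0,0],[0,0,0,0,0,0]]' 0.1 && python3 -m pendant '[[0,0,-0.3,0,0,0],[0,0,-0.8,0,0,0],[0,0,-1,0,0,0],[0,0,-1,0,0,0],[0,0,-1,0,0,0]]' && python3 -m pendant '[[0,0,-1,0,0,0],[0,0,-1,0,0,0],[0,0,-1,0,0,0],[0,0,-1,0,0,0],[0,0,-1,0,0,0]]'
python3 - <<'E'
from h import *
s,p,d=snap('wrist'); cv2.imwrite('pics/w4.png',p); P=world('wrist',d,s); print(s['tool_pos'])
m=(P[...,2]>.064)&(P[...,2]<.08)&(abs(P[...,0]-.465)<.06)&(abs(P[...,1]+.307)<.06); Q=P[m]
print('bridge',m.sum(),Q.mean(0),cv2.minAreaRect((Q[:,:2]*1000).astype(np.float32)))
for n in['scene','side']:
    _,p,d=snap(n); cv2.imwrite(f'pics/{n}4.png',p); np.save(n+'4.npy',world(n,d,s))
# index arm: points in plane y_local=-113 of lid middle
c,sn=np.cos(.014),np.sin(.014); Hx=np.array([.664,.0565])
for n in['scene','side']:
    for k in '04':
        Q=np.load(n+k+'.npy').reshape(-1,3); v=Q[:,:2]-Hx; lx=v[:,0]*c+v[:,1]*sn; ly=-v[:,0]*sn+v[:,1]*c
        m=(abs(ly+.113)<.013)&(lx<.02)&(lx>-.14)&(Q[:,2]>.10)&(Q[:,2]<.24)
        a=np.arctan2(Q[m,2]-.113,-lx[m]); rr=np.hypot(Q[m,2]-.113,lx[m]); k2=(rr>.025)&(rr<.122)
        print(n,k,np.histogram(a[k2],np.arange(-.1,1.6,.1))[0], 'r>103:',a[(rr>.106)&(rr<.122)].round(2))
E
```

```text
clock: 18.42
tool_pos: [0.4658, -0.3063, 0.0441]
eef_rot: [0.021, 1.0, 0.001, 0.0]
contact_force: [-3.6, 1.5, 13.2]
opening: 0.13
finger_force: 45.0
clock: 18.83
tool_pos: [0.4655, -0.3062, 0.0423]
eef_rot: [0.021, 1.0, 0.002, -0.0]
contact_force: [0.7, -0.2, -0.4]
opening: 0.485
finger_force: 0.0
clock: 19.25
tool_pos: [0.4652, -0.3063, 0.1463]
eef_rot: [0.02, 1.0, 0.002, -0.0]
contact_force: [0.2, -0.1, -0.4]
opening: 0.547
finger_force: 0.0
clock: 19.67
tool_pos: [0.4651, -0.3066, 0.2716]
eef_rot: [0.02, 1.0, 0.002, -0.0]
contact_force: [0.5, -0.1, -0.6]
opening: 0.547
finger_force: 0.0
[ 0.46506485 -0.3066221   0.27164063]
bridge 658 [ 0.46604507 -0.30533036  0.07284009] ((466.970947265625, -305.384521484375), (11.201728820800781, 66.25686645507812), 87.6744384765625)
scene 0 [ 6 61 21 14 11 11 12 13 11 28 49 59 42  1  0  0] r>103: [0.95 0.94 0.94 0.87 0.93 0.96 0.97 0.98 0.91 0.93 0.95 0.99 0.98 0.92
 1.02 0.95 0.98 1.   0.85 0.88 0.92 1.01 0.81 0.94 0.97 1.01 1.05 0.81
 0.84 0.85 0.86 0.89 0.95 1.02 0.64 0.7  0.78 0.83 0.82 0.62 0.68 0.73
 0.61 0.53 0.49 0.56 0.38 0.41 0.51 0.4
[... 672 characters left out ...]
4  0.93  0.91  0.85
  0.81  0.97  0.95  0.94  0.92  0.9   0.88  0.79  0.91  0.89  0.88  0.76
  0.88  0.74  0.71  0.69  0.66  0.6   0.6   0.59  0.55  0.51  0.49  0.45
  0.44  0.39  0.43  0.38  0.4   0.37  0.38  0.33  0.33  0.28  0.23  0.24
  0.21  0.2   0.21  0.19  0.16  0.14  0.1   0.06  0.06 -0.    0.04  0.02
  0.01  0.01]
side 4 [10 62 16 15 11 13 14 18 18 51 74 57  9  0  0  0] r>103: [1.05 1.   1.01 0.96 0.99 0.97 0.95 0.98 0.96 0.95 0.94 0.9  0.86 0.81
 0.96 0.95 0.92 0.91 0.9  0.89 0.8  0.9  0.88 0.82 0.78 0.87 0.75 0.73
 0.65 0.61 0.65 0.63 0.6  0.58 0.61 0.56 0.51 0.51 0.45 0.45 0.41 0.43
 0.39 0.35 0.37 0.29 0.23 0.26 0.2  0.23 0.25 0.14 0.16 0.13 0.12 0.04
 0.05 0.   0.03 0.02 0.03]
```

Scoop is standing upright where I set it, with bridge z 73 mm and level. Now a closer look at the index arm from the right side.

```bash
python3 -m pendant '[[-0.6,0.6,0,0,0,0],[-0.9,1,0,0,0,0],[-0.9,1,0,0,0,0],[-0.9,1,0,0,0,0],[-0.9,1,0,0,0,0]]' && python3 -m pendant '[[-0.9,1,0,0,0,0],[-0.1,0.3,0,-0.0357,0,0],[0,0,0,-0.0357,0,0],[0,0,0,-0.0357,0,0],[0,0,0,-0.0357,0,0]]' && python3 -m pendant '[[0,0,0,-0.0357,0,0],[0,0,0,-0.0357,0,0],[0,0,0,-0.0357,0,0],[0,0,0,0,0,0],[0,0,0,0,0,0]]'
python3 - <<'E'
from h import *
s,p,d=snap('wrist'); P=world('wrist',d,s); print(s['tool_pos'],s['q'].round(2)); np.save('wP.npy',P); cv2.imwrite('pics/w5.png',p)
b=cv2.imread('pics/side4.png')[230:310,215:305]; c=cv2.imread('pics/scene4.png')[130:220,270:360]
cv2.imwrite('pics/c5.png',np.hstack([p,np.vstack([cv2.resize(b,(240,210),interpolation=2),cv2.resize(c,(240,210),interpolation=2)])]))
E
```

```text
clock: 20.23
tool_pos: [0.575, -0.1953, 0.2689]
eef_rot: [0.021, 1.0, 0.002, -0.001]
contact_force: [0.2, -0.4, 0.4]
opening: 0.554
finger_force: 0.0
clock: 20.65
tool_pos: [0.6013, -0.1645, 0.27]
eef_rot: [0.019, 0.974, 0.226, 0.004]
contact_force: [0.2, 0.2, -1.5]
opening: 0.55
finger_force: 0.0
clock: 21.07
tool_pos: [0.6004, -0.166, 0.2674]
eef_rot: [0.021, 0.923, 0.384, 0.006]
contact_force: [0.7, 0.2, 0.1]
opening: 0.555
finger_force: 0.0
[ 0.60038433 -0.16602992  0.26740962] [ 0.97  1.08 -1.09  1.3   0.13  1.27  1.65]
```

View pics/c5.png

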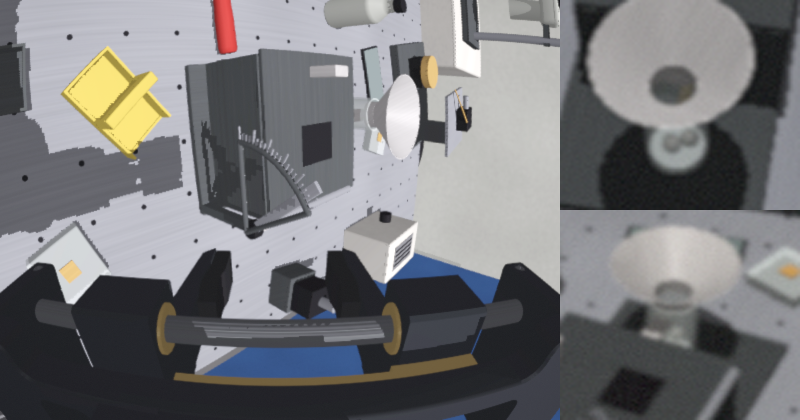

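The wrist view shows the index hinge at (253,233) and the bright bar running out to about (320,184) beyond the arc. Side and scene crops show the funnel empty and balls at the bottom of the tube. Next I'll fit the bar's slope.

```bash
python3 - <<'E'
from h import *
P=np.load('wP.npy'); g=cv2.imread('pics/w5.png').mean(2)
c,sn=np.cos(.014),np.sin(.014)
def loc(Q):
    v=Q-[.664,.0565,.113]; return np.stack([-(v[...,0]*c+v[...,1]*sn),-v[...,0]*sn+v[...,1]*c,v[...,2]],-1)
L=loc(P)
for (u,v) in [(321,184),(318,186),(314,189),(310,192),(305,196),(300,199),(295,203),(290,207),(285,211),(280,215)]: print(u,v,int(g[v,u]),(L[v,u]*1000).round(1))
def fit(Q,nm):
    q=Q
    for _ in range(6):
        k=np.polyfit(q[:,0],q[:,2],1); e=Q[:,2]-np.polyval(k,Q[:,0]); q=Q[abs(e)<.003]
    print(nm,len(Q),len(q),'slope',np.arctan(k[0]),'int mm',k[1]*1e3*np.cos(np.arctan(k[0])),'spread',np.std(np.polyval(k,q[:,0])-q[:,2])*1e3,'ly',q[:,1].min(),q[:,1].max())
a=np.arctan2(L[...,2],L[...,0]); rr=np.hypot(L[...,0],L[...,2])
for n,X in (('wrist',L),('scene0',loc(np.load('scene0.npy'))),('side0',loc(np.load('side0.npy'))),('scene4',loc(np.load('scene4.npy'))),('side4',loc(np.load('side4.npy')))):
    a=np.arctan2(X[...,2],X[...,0]); rr=np.hypot(X[...,0],X[...,2])
    m=(abs(X[...,1]+.113)<.010)&(rr>.03)&(rr<.12)&(abs(a-.93)<.15); fit(X[m],n)
    m2=m&(rr>.105); print('   tip ang med',np.median(a[m2]),np.percentile(a[m2],[10,90]),m2.sum())
    t=(abs(X[...,1])<.014)&(abs(X[...,0]-.17)<.012)&(X[...,2]>.038)&(X[...,2]<.05); print('   tab',X[t].mean(0)*1000, t.sum())
    l=(abs(X[...,1])<.07)&(X[...,0]>.02)&(X[...,0]<.14)&(abs(X[...,2])<.02); q=X[l]; k=np.linalg.lstsq(np.c_[q[:,:2],np.ones(len(q))],q[:,2],rcond=None)[0]; print('   lid plane',k)
E
```

```text
321 184 114 [26.2  9.4  3.9]
318 186 192 [  70.3 -110.5   93.1]
314 189 134 [  66.9 -110.8   89. ]
310 192 136 [  64.3 -113.4   86.5]
305 196 128 [  58.4 -111.1   78.8]
300 199 89 [  59.4 -121.9   82.3]
295 203 132 [  49.6 -112.6   67.9]
290 207 133 [  43.8 -111.9   60.7]
285 211 132 [  38.  -111.9   53.9]
280 215 132 [  31.7 -111.3   46.2]
wrist 1108 277 slope 0.8406463074953131 int mm 7.729952824082651 spread 1.6988841228147318 ly -0.12299991989216967 -0.10766311218049217
   tip ang med 0.9244142365839256 [0.81297432 1.00283152] 271
   tab [172.82383827  -1.29656617  42.33474402] 182
   lid plane [-0.00102298  0.00088563  0.00349782]
scene0 110 30 slope 0.8688487778093323 int mm 7.381144874562936 spread 1.4277702903725134 ly -0.12296035264070249 -0.1047452876980164
   tip ang med 0.9431139586110675 [0.83336863 1.01073662] 36
   tab [170.63738676  -0.4145902   42.70998639] 44
   lid plane [ 0.00116311 -0.00030309  0.00380165]
side0 166 43 slope 0.8612697159649358 int mm 6.32185627374834 spread 1.8762392249617081 ly -0.11982894308238308 -0.10563022246592788
   tip ang med 0.9380478289018177 [0.86976901 1.00549026] 27
   tab [173.05106934   2.14571077  41.3880629 ] 50
   lid plane [-0.00161196  0.00154468  0.00235003]
scene4 104 23 slope 0.8141256076487198 int mm 11.414764576741586 spread 1.610117550346796 ly -0.12281281609014995 -0.10761205933612826
   tip ang med 0.9262965540951607 [0.82768815 1.0033252 ] 41
   tab [170.43409829  -0.70846933  42.50482665] 49
   lid plane [0.00037166 0.00166641 0.00384125]
side4 169 47 slope 0.8190243658660045 int mm 9.82770549177692 spread 1.742454735329062 ly -0.11898482937241037 -0.10535792174564118
   tip ang med 0.9448662657698408 [0.85259255 0.9974033 ] 29
   tab [172.90664646   2.20179361  42.09081058] 48
   lid plane [0.00156416 0.00337273 0.00196298]
```

```bash
python3 - <<'E'
from h import *
P=np.load('wP.npy')
a=np.array([318,186.]);b=np.array([270,223.]); u,v=np.meshgrid(np.arange(560),np.arange(420)); t=(b-a)/np.linalg.norm(b-a)
dx,dy=u-a[0],v-a[1]; al=dx*t[0]+dy*t[1]; pe=abs(dx*t[1]-dy*t[0]); Q=P[(al>=2)&(al<=58)&(pe<2.5)]
Q=Q[abs(Q[:,1]+.057)<.02]
k=None;q=Q
for _ in range(8):
    k=np.polyfit(q[:,0],q[:,2],1); e=Q[:,2]-np.polyval(k,Q[:,0]); q=Q[abs(e)<.0025]
print(len(Q),len(q),'angle',np.arctan(-k[0]),'y',q[:,1].mean(),'x where z=.113:', (.113-k[1])/k[0],np.std(np.polyval(k,q[:,0])-q[:,2]))
# lid edges
for n,X in (('w',P),('scene',np.load('scene0.npy')),('side',np.load('side0.npy'))):
    X=X.reshape(-1,3); X=X[(abs(X[:,2]-.116)<.007)&(X[:,0]>.44)&(X[:,0]<.70)&(X[:,1]>-.04)&(X[:,1]<.15)]
    ys=np.arange(-.03,.14,.006); f=[];l=[];
    for y in ys:
        s=X[abs(X[:,1]-y)<.003]; f.append(np.percentile(s[:,0],1) if len(s)>20 else np.nan)
    xs=np.arange(.50,.64,.006); 
    for x in xs:
        s=X[abs(X[:,0]-x)<.003]; l.append((np.percentile(s[:,1],1),np.percentile(s[:,1],99)) if len(s)>20 else (np.nan,)*2)
    f=np.array(f);l=np.array(l); m=~np.isnan(f)&(ys>-.015)&(ys<.12)
    if m.sum()>5:
        kk=np.polyfit(ys[m],f[m],1); 
        for _ in range(4): e=abs(f-np.polyval(kk,ys)); mm=m&(e<.004); kk=np.polyfit(ys[mm],f[mm],1)
        print(n,'front: yaw',-kk[0],'x at .0565',np.polyval(kk,.0565),mm.sum())
    for j in (0,1):
        m=~np.isnan(l[:,j]); kk=np.polyfit(xs[m],l[m,j],1); 
        for _ in range(4): e=abs(l[:,j]-np.polyval(kk,xs)); mm=m&(e<.004); kk=np.polyfit(xs[mm],l[mm,j],1)
        print(n,'side',j,'yaw',kk[0],'y at .567',np.polyval(kk,.567),mm.sum())
E
```

```text
279 164 angle 0.8876935463792309 y -0.05712943384591302 x where z=.113: 0.6719709755370424 0.0014083294088765813
w front: yaw 0.02227007654318024 x at .0565 0.468401736195557 23
w side 0 yaw 0.014411932488096241 y at .567 -0.031637418002843816 23
w side 1 yaw 0.02034598449714718 y at .567 0.14167494389997878 24
scene front: yaw 0.014477123706319914 x at .0565 0.4706239381014074 18
scene side 0 yaw 0.031224064517712008 y at .567 -0.03154320057624345 21
scene side 1 yaw 0.023105547950307625 y at .567 0.14222176507099377 24
side front: yaw 0.01838194010378514 x at .0565 0.4685250163307788 23
side side 0 yaw 0.021653166985280314 y at .567 -0.027269469731974014 24
side side 1 yaw 0.08679084268825353 y at .567 0.13072630172282146 4
```

```bash
sed -i 's/H=np.array.*/H=np.array([.664,.0555,.113]); yaw=.021/' lid.py
python3 -m pendant '[[0,0,-0.5,0.0357,0,0],[0,0,-0.5,0.0357,0,0],[0,0,-0.5,0.0357,0,0],[0,0,0,0.0357,0,0],[0,0,0,0.0357,0,0]]' 0.3 && python3 -m pendant '[[0,0,0,0.0357,0,0],[0,0,0,0.0357,0,0],[0,0,0,0,-0.0318,-0.0196],[0,0,0,0,-0.0318,0],[0,0,0,0,-0.0318,0]]' && python3 -m pendant '[[0,0,0,0,0,0],[0,0,0,0,0,0]]'
cat > go.py <<'E'
import sys
from lid import *
phi,d,back=map(float,sys.argv[1:4]); s=r.get_state(); M=R.from_quat(s['eef_rot'])
x,T=lidpose(phi,d); x=x-T.apply([0,0,back])
print('tool',s['tool_pos'],s['q'].round(2),'shift units',(M.inv().apply(x-s['tool_pos'])/.025).round(3),'turn units',((M.inv()*T).as_rotvec()/np.pi).round(4),'F',s['contact_force'].round(1))
E
python3 go.py 0 -.3 .08
```

```text
clock: 21.53
tool_pos: [0.6016, -0.1862, 0.3039]
eef_rot: [0.019, 0.994, 0.109, 0.006]
contact_force: [0.3, 1.4, 0.4]
opening: 0.65
finger_force: 0.0
clock: 21.95
tool_pos: [0.6015, -0.1827, 0.3029]
eef_rot: [-0.015, 0.988, 0.001, 0.154]
contact_force: [-0.6, -1.9, -0.3]
opening: 0.656
finger_force: 0.0
clock: 22.12
tool_pos: [0.5992, -0.1867, 0.3012]
eef_rot: [-0.012, 0.989, 0.0, 0.149]
contact_force: [0.4, -0.2, 0.6]
opening: 0.649
finger_force: 0.0
tool [ 0.59920482 -0.18670719  0.3012178 ] [ 0.77  0.62 -0.84  1.75  0.65  0.73  1.25] shift units [5.683 9.656 2.489] turn units [-0.0006 -0.0006  0.0011] F [ 0.4 -0.2  0.6]
```

```bash
python3 -m pendant '[[0.35,0.6,0,0,0,0],[0.57,0.97,0,0,0,0],[0.57,0.97,0,0,0,0],[0.57,0.97,0,0,0,0],[0.57,0.97,0,0,0,0]]' && python3 -m pendant '[[0.57,0.97,0,0,0,0],[0.57,0.97,0,0,0,0],[0.57,0.97,0,0,0,0],[0.57,0.97,0,0,0,0],[0.57,0.97,0,0,0,0]]' && python3 -m pendant '[[0.2,0.33,0.5,0,0,0],[0,0,0.8,0,0,0],[0,0,0.7,0,0,0],[0,0,0.4,0,0,0],[0,0,0,0,0,0]]'
python3 - <<'E'
from h import *
s,p,d=snap('wrist'); P=world('wrist',d,s); T=P[(P[...,2]>.147)&(P[...,2]<.163)&(abs(P[...,0]-.494)<.03)&(abs(P[...,1]-.0555)<.03)]
print(len(T),T.mean(0),T.min(0),T.max(0),cv2.minAreaRect((T[:,:2]*1000).astype(np.float32)))
E
python3 go.py 0 -.3 0
```

```text
clock: 22.53
tool_pos: [0.5372, -0.0755, 0.2817]
eef_rot: [-0.01, 0.989, 0.002, 0.151]
contact_force: [0.9, 0.0, 0.3]
opening: 0.651
finger_force: 0.0
clock: 22.95
tool_pos: [0.4669, 0.045, 0.2607]
eef_rot: [-0.011, 0.988, 0.002, 0.151]
contact_force: [0.8, -0.5, -0.4]
opening: 0.65
finger_force: 0.0
clock: 23.37
tool_pos: [0.4806, 0.0529, 0.2]
eef_rot: [-0.012, 0.988, 0.001, 0.151]
contact_force: [-1.0, -0.4, -0.1]
opening: 0.652
finger_force: 0.0
985 [0.48836686 0.05630755 0.15443552] [0.48287149 0.04341462 0.14704174] [0.49806169 0.06940584 0.15764943] ((490.53753662109375, 56.29414367675781), (14.711410522460938, 25.87347412109375), 1.8777135610580444)
tool [0.48017153 0.05264226 0.20070435] [-0.05  0.52 -0.3   2.3   1.37  0.23 -0.03] shift units [ 0.186 -0.038  3.205] turn units [-0.0002  0.0009  0.0008] F [0.4 0.2 0.2]
```

```bash
sed -i 's/H=np.array.*/H=np.array([.6625,.0595,.113]); yaw=.021/' lid.py
python3 -m pendant '[[0.1,0.05,0.4,0,0,0],[0.1,0.05,0.7,0,0,0],[0.07,0.05,0.8,0,0,0],[0,0,0.7,0,0,0],[0,0,0.4,0,0,0]]' && python3 -m pendant '[[0,0,0.2,0,0,0],[0,0,0,0,0,0]]'
python3 go.py 0 -.3 0
python3 - <<'E'
from h import *
s,p,d=snap('wrist'); P=world('wrist',d,s)
Q=P[(abs(P[...,2]-.13)<.05)&(abs(P[...,0]-.49)<.03)&(abs(P[...,1]-.0555)<.02)]
T=Q[Q[:,2]>.147]; print(len(T), T.mean(0) if len(T) else 0)
E
```

```text
clock: 23.83
tool_pos: [0.4956, 0.0553, 0.1289]
eef_rot: [-0.01, 0.988, 0.001, 0.152]
contact_force: [-0.2, 0.0, 0.1]
opening: 0.648
finger_force: 0.0
clock: 24.0
tool_pos: [0.4959, 0.0548, 0.1241]
eef_rot: [-0.01, 0.989, 0.001, 0.15]
contact_force: [-1.2, 0.3, 0.0]
opening: 0.649
finger_force: 0.0
tool [0.495931   0.05480685 0.12409909] [ 0.04  0.72 -0.46  2.32  1.95  0.4  -0.6 ] shift units [-0.071  0.048  0.074] turn units [-0.0002  0.0005 -0.0005] F [-1.2  0.3  0. ]
1939 [0.48725723 0.05637757 0.15373387]
```

```bash
python3 -m pendant '[[0,0.02,0,0,0,0],[0,0.02,0,0,0,0],[0,0,0,0,0,0],[0,0,0,0,0,0],[0,0,0,0,0,0]]' -1 45 && python3 -m pendant '[[0,0,0,0,0,0],[0,0,0,0,0,0],[0,0,0,0,0,0]]'
python3 go.py 0 -.3 0; python3 - <<'E'
from lid import *
x,T=lidpose(0,-.3); h=T.inv().apply(H-x); print('h',h)
for a in (1,2,3,4): print(a,((h-R.from_euler('y',a,degrees=True).apply(h))/.025).round(4),a/180)
E
```

```text
clock: 24.47
tool_pos: [0.4944, 0.0555, 0.1244]
eef_rot: [-0.01, 0.989, 0.001, 0.149]
contact_force: [0.5, -0.1, 0.3]
opening: 0.296
finger_force: 0.4
clock: 24.72
tool_pos: [0.4944, 0.0556, 0.1243]
eef_rot: [-0.01, 0.989, 0.001, 0.15]
contact_force: [-1.6, -0.5, 6.4]
opening: 0.29
finger_force: 45.0
tool [0.49439764 0.05560698 0.1243074 ] [ 0.04  0.72 -0.46  2.32  1.95  0.4  -0.61] shift units [-0.126  0.015  0.1  ] turn units [-0.0002  0.     -0.0001] F [-1.6 -0.5  6.4]
h [-1.54132637e-01  4.13564866e-17  5.79878568e-02]
1 [-0.0414  0.     -0.1072] 0.005555555555555556
2 [-0.0847  0.     -0.2138] 0.011111111111111112
3 [-0.1298  0.     -0.3195] 0.016666666666666666
4 [-0.1768  0.     -0.4244] 0.022222222222222223
```

```bash
python3 -m pendant '[[-0.0414,0,-0.107,0,0.0056,0],[-0.085,0,-0.214,0,0.0111,0],[-0.13,0,-0.32,0,0.0167,0],[-0.13,0,-0.32,0,0.0167,0],[-0.13,0,-0.32,0,0.0167,0]]' && python3 go.py 0.21 -.3 0 && python3 -m pendant '[[-0.13,0,-0.32,0,0.0167,0],[-0.13,0,-0.32,0,0.0167,0],[-0.13,0,-0.32,0,0.0167,0],[-0.13,0,-0.32,0,0.0167,0],[-0.13,0,-0.32,0,0.0167,0]]' && python3 -m pendant '[[-0.13,0,-0.32,0,0.0167,0],[-0.13,0,-0.32,0,0.0167,0],[-0.13,0,-0.32,0,0.0167,0],[0,0,0,0,0,0],[0,0,0,0,0,0]]' && python3 go.py 0.628 -.3 0
```

```text
clock: 25.13
tool_pos: [0.4965, 0.0555, 0.1412]
eef_rot: [-0.011, 0.996, -0.004, 0.092]
contact_force: [-15.2, 7.6, 3.1]
opening: 0.29
finger_force: 45.2
tool [0.49647769 0.05546484 0.14118852] [ 0.01  0.67 -0.38  2.2   1.17  0.32  0.19] shift units [-0.404  0.015 -0.564] turn units [-0.0032  0.0299  0.0008] F [-15.2   7.6   3.1]
clock: 25.55
tool_pos: [0.5092, 0.0557, 0.1824]
eef_rot: [-0.009, 0.999, -0.006, -0.035]
contact_force: [-10.5, 5.9, 3.4]
opening: 0.29
finger_force: 45.3
clock: 25.97
tool_pos: [0.5223, 0.0559, 0.2056]
eef_rot: [-0.007, 0.994, -0.008, -0.112]
contact_force: [-12.9, 6.5, 7.8]
opening: 0.291
finger_force: 45.2
tool [0.52230046 0.05589583 0.20557476] [ 0.23  0.8  -0.76  1.67  0.49  1.12  0.89] shift units [-0.4    0.022 -0.584] turn units [-0.0037  0.0326 -0.0026] F [-12.9   6.5   7.8]
```

```bash
cat > ang.py <<'E'
from lid import *
s=r.get_state(); T=R.from_quat(s['eef_rot']); loc=R.from_euler('z',-yaw)
t=(loc*T).apply([0,0,1]); print('tool phi',np.arctan2(-t[0],-t[2])+.3,'from pos',end=' ')
g=loc.apply(s['tool_pos']-T.apply([0,0,.019])-H); print(np.arctan2(g[2],-g[0])-np.arctan2(.028,.170),np.hypot(g[0],g[2]),'F',s['contact_force'].round(1),'q',s['q'].round(2))
ph=np.arctan2(-t[0],-t[2])+.3
for n in('scene','side','wrist'):
    s,p,d=snap(n); cv2.imwrite(f'pics/{n}_ang.png',p); X=loc.apply((world(n,d,s)-H).reshape(-1,3)); X=X[~np.isnan(X).any(1)]
    def fit(lo,hi,off,c,tol,r0,r1):
        a=np.arctan2(X[:,2],-X[:,0]); rr=np.hypot(X[:,0],X[:,2]); n_=X[:,2]*np.cos(c)+X[:,0]*np.sin(c)-off
        Q=X[(X[:,1]>lo)&(X[:,1]<hi)&(rr>r0)&(rr<r1)&(abs(n_)<tol)]; q=Q
        if len(Q)<10: return len(Q)
        for _ in range(6):
            k=np.polyfit(-q[:,0],q[:,2],1); e=(Q[:,2]-np.polyval(k,-Q[:,0]))*np.cos(np.arctan(k[0])); q=Q[abs(e)<.003]
            if len(q)<8: return 'few'
        return len(q),round(np.arctan(k[0]),4),'off mm',round(k[1]*1e3*np.cos(np.arctan(k[0])),1)
    print(n,'lid',fit(-.085,.085,.003,ph,.015,.02,.19),'bar',fit(-.119,-.107,.002,.888,.007,.02,.095))
E
python3 ang.py
```

```text
tool phi 0.5255358745107394 from pos 0.5217092400679179 0.17560269007016788 F [-12.9   6.5   7.8] q [ 0.23  0.8  -0.76  1.67  0.49  1.12  0.89]
scene lid (2259, np.float64(0.5168), 'off mm', np.float64(3.8)) bar (29, np.float64(0.7749), 'off mm', np.float64(9.5))
side lid (1952, np.float64(0.519), 'off mm', np.float64(1.7)) bar (52, np.float64(0.8446), 'off mm', np.float64(5.5))
wrist lid (16183, np.float64(0.5184), 'off mm', np.float64(2.5)) bar (30, np.float64(0.1168), 'off mm', np.float64(68.3))
```

```bash
python3 -m pendant '[[-0.085,0,-0.214,0,0.0111,0],[-0.13,0,-0.32,0,0.0167,0],[-0.13,0,-0.32,0,0.0167,0],[-0.13,0,-0.32,0,0.0167,0],[-0.13,0,-0.32,0,0.0167,0]]' && python3 -m pendant '[[-0.13,0,-0.32,0,0.0167,0],[-0.13,0,-0.32,0,0.0167,0],[0,0,0,0,0,0],[0,0,0,0,0,0],[0,0,0,0,0,0]]' && python3 ang.py
```

```text
clock: 26.53
tool_pos: [0.5503, 0.0565, 0.2377]
eef_rot: [-0.007, 0.973, -0.008, -0.232]
contact_force: [-7.0, 6.4, 3.0]
opening: 0.291
finger_force: 45.1
clock: 26.95
tool_pos: [0.5639, 0.0567, 0.2485]
eef_rot: [-0.007, 0.959, -0.008, -0.282]
contact_force: [-8.0, 5.6, 6.5]
opening: 0.291
finger_force: 45.1
tool phi 0.871027709560823 from pos 0.8793728352226484 0.17539105578880473 F [-8.   5.6  6.5] q [ 0.15  0.98 -0.73  1.17  0.35  1.71  1.05]
scene lid (2003, np.float64(0.8743), 'off mm', np.float64(3.6)) bar (31, np.float64(0.8192), 'off mm', np.float64(8.0))
side lid (1545, np.float64(0.8771), 'off mm', np.float64(1.9)) bar 0
wrist lid (16059, np.float64(0.8796), 'off mm', np.float64(2.1)) bar 0
```

```bash
python3 - <<'E'
from lid import *
def proj(n,X):
    c=optics.calibration(n); f=210/np.tan(np.radians(c['vfov']/2)); m=np.linalg.inv(c['cam_to_world']); p=X@m[:3,:3].T+m[:3,3]
    return np.stack([c['cx']-f*p[:,0]/p[:,2],c['cy']+f*p[:,1]/p[:,2]],-1)
outs=[]
for n in('scene','side'):
    im=cv2.imread(f'pics/{n}0.png'); S=6
    rows=[]
    def pts(a,y): 
        rr=np.array([0,.115]); return H+R.from_euler('z',yaw).apply(np.stack([-rr*np.cos(a),0*rr+y,rr*np.sin(a)],-1))
    c=proj(n,pts(.888,-.113)).mean(0).astype(int); x0,y0=c-33
    cr=cv2.resize(im[y0:y0+66,x0:x0+66],None,fx=S,fy=S,interpolation=cv2.INTER_CUBIC)
    ov=cr.copy()
    for a,col in ((.82,(0,0,255)),(.888,(0,255,0)),(.95,(255,0,0))):
        q=((proj(n,pts(a,-.113))-[x0,y0]+.5)*S).astype(int); cv2.line(ov,tuple(map(int,q[0])),tuple(map(int,q[1])),col,1)
    outs.append(np.hstack([cr,ov]))
o=np.vstack(outs); cv2.imwrite('pics/c6.png',cv2.resize(o,(600,600)))
E
```

```text
(no output)
```

View pics/c6.png

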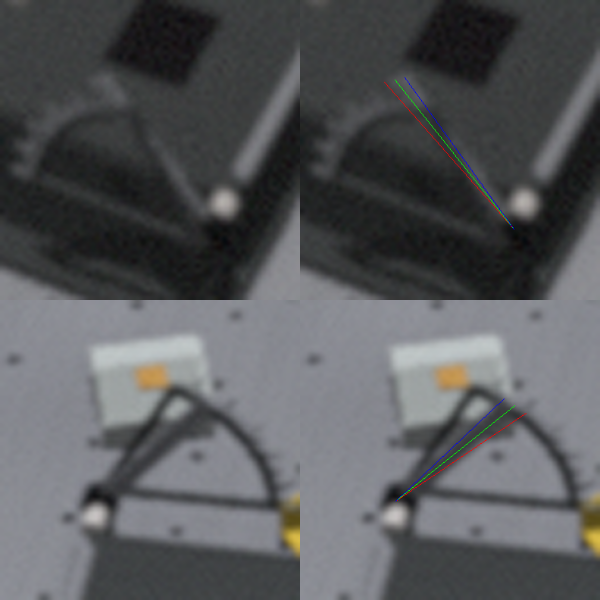

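Side crop: the bar runs from (105,490) to about (200,413), on or just above the green 0.888 line. In the scene crop the tip at (110,88) lies slightly above it. I'll refine this with a robust, hinge-constrained fit and averaged depth.

```bash
python3 - <<'E'
from lid import *
loc=R.from_euler('z',-yaw)
def rep(nm,X,cmid=None):
    a=np.arctan2(X[:,2],-X[:,0]); rr=np.hypot(X[:,0],X[:,2])
    m=(abs(X[:,1]+.113)<.005)&(rr>.03)&(rr<.094)
    ac=a[m]-.002/rr[m]; h,_=np.histogram(ac,np.arange(.7,1.16,.03)); 
    med=np.nan
    c=.9
    for _ in range(10): k=abs(ac-c)<.06; c=np.median(ac[k])
    m2=(abs(X[:,1]+.113)<.005)&(rr>.106)&(rr<.117); at=a[m2]-.002/rr[m2]
    print(nm,h,'bar med',round(c,4),k.sum(),'| tip',np.histogram(at,np.arange(.7,1.16,.03))[0], np.median(at[abs(at-.9)<.07]))
    # plane fit
    q=X[m][k]; 
    if len(q)>20:
        f=np.polyfit(-q[:,0],q[:,2],1); print('   slope',np.arctan(f[0]),'off',f[1]*1e3*np.cos(np.arctan(f[0])))
P=np.load('wP.npy'); rep('wP',loc.apply((P-H).reshape(-1,3)))
for n in('scene','side'):
    ds=[snap(n)[2] for _ in range(10)]; rep(n,np.vstack([loc.apply((world(n,d)-H).reshape(-1,3)) for d in ds]))
    W=np.load(n+'0.npy'); rep(n+'0',np.vstack([loc.apply((np.load(n+k+'.npy')-H).reshape(-1,3)) for k in '04']))
E
```

```text
wP [ 7 10 20 33 60 74 76 71 67 33  0  0  0  0  0] bar med 0.8948 286 | tip [ 0  0  0  0  0 26 44 45 43  0  0  0  0  0  0] 0.91469933968371
   slope 0.8678074583260713 off 3.8306995440753213
scene [ 0  3  4 12 24 51 49 23 26 71 62 40 18  9  2] bar med 0.8777 145 | tip [ 0  0  0  1  2 22 25 40 44 26  0  0  0  0  0] 0.9234026574054284
   slope 0.870501925661598 off 2.6641302740685973
scene0 [ 0  0  0  2  5  9 11  6  7 18 12  3  1  0  0] bar med 0.8897 33 | tip [ 0  0  0  0  0  3  6 11  8  6  0  0  0  0  0] 0.9219563444370265
   slope 0.864497935327413 off 3.810718491143904
side [0 0 0 0 0 0 0 0 0 0 0 0 0 0 0] bar med nan 0 | tip [ 0  0  0  0  1 18 25 22  5  0  0  0  0  0  0] 0.9000092067891201
side0 [ 4  3 11  9 25 19 26 22 32 15  1  3  2  0  0] bar med 0.9225 103 | tip [0 0 0 1 0 6 9 8 7 1 0 0 0 0 0] 0.9130702311323884
   slope 0.8839550949864943 off 4.608319185930295
  return _methods._mean(a, axis=axis, dtype=dtype,
  ret = ret.dtype.type(ret / rcount)
```

```bash
cat > ov.py <<'E'
from lid import *
tp=np.array([.60038433,-.16602992,.26740962]); M=R.from_quat([.021,.923,.384,.006])
c=optics.calibration('wrist'); f=210/np.tan(np.radians(c['vfov']/2)); Ti=np.linalg.inv(c['tool_from_camera'])
def proj(X):
    p=M.inv().apply(X-tp)@Ti[:3,:3].T+Ti[:3,3]; x,y,z=p[:,0],-p[:,1],-p[:,2]; h=np.hypot(x,y); k=f*np.arctan2(h,z)/h
    return np.stack([c['cx']+k*x,c['cy']+k*y],-1)
W=lambda L:H+R.from_euler('z',yaw).apply(np.array(L,float))
def bar(a,r1=.115):
    o=[]
    for r_,y in ((.03,-.107),(r1,-.107),(r1,-.119),(.03,-.119)): o.append([-r_*np.cos(a)+.002*np.sin(a),y,r_*np.sin(a)+.002*np.cos(a)])
    return W(o)
lidc=W([[0,-.088,.003],[-.195,-.088,.003],[-.195,.088,.003],[0,.088,.003]])
tab=W([[-.177,-.013,.043],[-.163,-.013,.043],[-.163,.013,.043],[-.177,.013,.043]])
if __name__=='__main__':
    im=cv2.imread('pics/w5.png'); x0,y0,w,h=180,40,190,205
    S=4; big=cv2.resize(im[110:240,230:330],None,fx=S,fy=S,interpolation=2); ov=big.copy()
    for a,col in((.87,(0,0,255)),(.92,(0,255,0))): cv2.polylines(ov,[((proj(bar(a))-[230,110]+.5)*S).astype(int)],True,col,1)
    cv2.polylines(ov,[((proj(lidc)-[230,110]+.5)*S).astype(int)],True,(255,255,0),1)
    lc=cv2.resize(im[40:240,180:360],(360,400)); l2=lc.copy()
    for q in (lidc,tab): cv2.polylines(l2,[((proj(q)-[180,40]+.5)*2).astype(int)],True,(0,255,255),1)
    o=np.vstack([np.hstack([big,ov])]); 
    o=np.hstack([cv2.resize(o,(560,364)),cv2.resize(l2,(240,267))[:267] if 0 else cv2.copyMakeBorder(cv2.resize(l2,(240,267)),0,97,0,0,0)])
    cv2.imwrite('pics/c7.png',o)
E
python3 ov.py
```

```text
(no output)
```

View pics/c7.png

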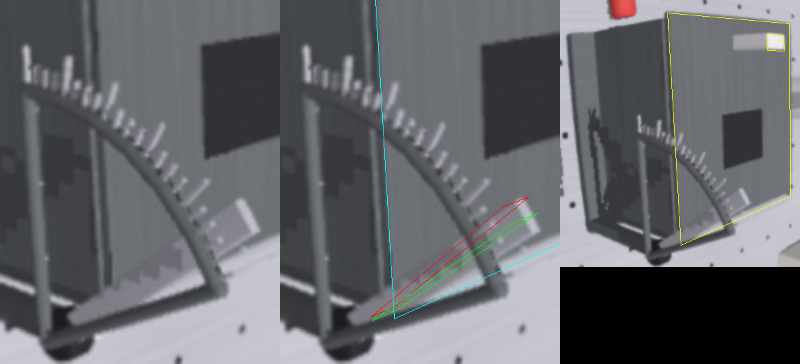

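The enlarged view shows that the bar's 12 mm side lies in the plane of rotation. So its mid-line is halfway between its two visible edges, with tip corners at (237,203) and (258,232) in the crop. I'll redo the angle from that, with no top-face offset.

```bash
python3 - <<'E'
from ov import *
loc=R.from_euler('z',-yaw)
C=M.apply(np.array(c['tool_from_camera'])[:3,3])+tp
def ray(px):
    d=(np.array(px)-[c['cx'],c['cy']])/f; t=np.hypot(*d); v=np.array([d[0]/t*np.sin(t),-d[1]/t*np.sin(t),-np.cos(t)])
    return M.apply(np.array(c['tool_from_camera'])[:3,:3]@v)
disp=lambda x,y:(230+x/2.8-.5,110+y/2.8-.5)
o=loc.apply(C-H)
for nm,p in (('tipU',disp(237,203)),('tipL',disp(258,232)),('tipMid',disp(247.5,217.5)),('baseU',disp(70,315)),('baseL',disp(85,322)),('lidcorner',disp(100,317))):
    v=loc.apply(ray(p)); t=(-.115-o[1])/v[1]; X=o+t*v; print(nm,(X*1e3).round(1),'ang',np.arctan2(X[2],-X[0]).round(4),'r',np.hypot(X[0],X[2]).round(4))
X=loc.apply((np.load('wP.npy')-H).reshape(-1,3))
a=np.arctan2(X[:,2],-X[:,0]); rr=np.hypot(X[:,0],X[:,2])
for nm,X in (('wP',X),('scene0',np.vstack([loc.apply((np.load('scene'+k+'.npy')-H).reshape(-1,3)) for k in '04'])),('side0',np.vstack([loc.apply((np.load('side'+k+'.npy')-H).reshape(-1,3)) for k in '04']))):
  a=np.arctan2(X[:,2],-X[:,0]); rr=np.hypot(X[:,0],X[:,2])
  for lo,hi in((.04,.06),(.06,.08),(.08,.095),(.106,.118)):
    m=(abs(X[:,1]+.114)<.006)&(rr>lo)&(rr<hi)&(abs(a-.93)<.2); print(nm,lo,m.sum(),np.percentile(a[m],[5,25,50,75,95]).round(3))
E
```

```text
tipU [ -73. -115.   91.] ang 0.8943 r 0.1166
tipL [ -65.3 -115.    99. ] ang 0.9874 r 0.1186
tipMid [ -69.2 -115.    95. ] ang 0.9414 r 0.1175
baseU [ -12.4 -115.     7.1] ang 0.5169 r 0.0143
baseL [ -11.9 -115.    15.7] ang 0.9225 r 0.0197
lidcorner [ -16.5 -115.    24.6] ang 0.9797 r 0.0296
wP 0.04 143 [0.81  0.862 0.917 0.972 1.013]
wP 0.06 178 [0.851 0.887 0.93  0.971 1.004]
wP 0.08 81 [0.866 0.895 0.928 0.965 0.994]
wP 0.106 160 [0.884 0.906 0.933 0.961 0.981]
scene0 0.04 29 [0.877 1.002 1.029 1.048 1.095]
scene0 0.06 23 [0.857 0.897 0.916 1.012 1.038]
scene0 0.08 15 [0.902 0.913 0.925 0.935 1.002]
scene0 0.106 36 [0.888 0.925 0.951 0.98  1.003]
side0 0.04 63 [0.8   0.854 0.942 1.018 1.071]
side0 0.06 60 [0.858 0.899 0.934 0.986 1.08 ]
side0 0.08 51 [0.869 0.898 0.936 0.981 1.104]
side0 0.106 34 [0.882 0.903 0.938 0.964 0.985]
```

```bash
python3 -m pendant '[[-0.066,0,-0.166,0,0.0087,0],[-0.066,0,-0.166,0,0.0087,0],[0,0,0,0,0,0],[0,0,0,0,0,0],[0,0,0,0,0,0]]' && python3 -m pendant '[[0,0,0,0,0,0],[0,0,0,0,0,0],[0,0,0,0,0,0],[0,0,0,0,0,0],[0,0,0,0,0,0]]' && python3 ang.py
```

```text
clock: 28.52
tool_pos: [0.5715, 0.0569, 0.2537]
eef_rot: [-0.006, 0.952, -0.008, -0.307]
contact_force: [-7.0, 6.3, 4.2]
opening: 0.284
finger_force: 45.1
clock: 28.93
tool_pos: [0.5715, 0.0569, 0.2536]
eef_rot: [-0.006, 0.952, -0.008, -0.307]
contact_force: [-5.7, 7.2, 5.7]
opening: 0.29
finger_force: 45.1
tool phi 0.9245181589818565 from pos 0.9342768744084862 0.17531525592241984 F [-5.7  7.2  5.7] q [ 0.13  1.02 -0.72  1.08  0.34  1.8   1.07]
scene lid (1952, np.float64(0.9315), 'off mm', np.float64(3.4)) bar (33, np.float64(0.8457), 'off mm', np.float64(7.7))
side lid (1442, np.float64(0.9318), 'off mm', np.float64(2.0)) bar 1
wrist lid (16012, np.float64(0.9349), 'off mm', np.float64(2.0)) bar 0
```

```bash
python3 - <<'E'
from lid import *
# scoop contents: heights inside the scoop from the scene/side clouds, and white pixels there / loose on the table
for n in('scene','side'):
    X=np.load(n+'4.npy'); g=cv2.imread(f'pics/{n}4.png').min(2); L=R.from_euler('z',-np.radians(87.7)).apply((X-[.466,-.3055,0]).reshape(-1,3)); m=(abs(L[:,0])<.05)&(abs(L[:,1])<.029)&(L[:,2]<.03)
    print(n,m.sum(),'bright in scoop',(g.reshape(-1)[m]>130).sum(),'max',g.reshape(-1)[m].max())
    X=np.load(n+'0.npy'); g=cv2.imread(f'pics/{n}0.png').min(2); L=R.from_euler('z',np.radians(5.2)).apply((X-[.4735,-.3055,0]).reshape(-1,3)); m=(abs(L[:,0])<.05)&(abs(L[:,1])<.029)&(L[:,2]<.03); print(' before',(g.reshape(-1)[m]>130).sum())
    a=cv2.imread(f'pics/{n}0.png').astype(int); b=cv2.imread(f'pics/{n}_ang.png').astype(int)
g=cv2.imread('pics/side_ang.png')[275:300,245:275].min(2); print(g)
E
```

```text
scene 731 bright in scoop 0 max 82
 before 55
side 316 bright in scoop 0 max 70
 before 18
[[195 197 195 197 195 198 197 198 197 194 193 196 196 194 195 193 194 196
  196 196 197 196 193 193 192 178 147 121  98  83]
 [178 189 193 192 193 197 197 198 196 198 197 195 197 197 194 193 195 197
  201 198 188 178 168 155 144 122  91  70  71  73]
 [127 156 172 171 176 185 194 202 208 204 204 202 202 202 203 199 197 200
  203 192 174 149 126 106  92  67  43  43  49  68]
 [ 70  98 118 126 137 154 177 200 212 212 210 206 202 205 203 203 195 183
  181 173 160 132 107  88  73  56  36  30  40  58]
 [ 37  57  75  89 102 128 158 179 192 191 189 188 190 189 186 184 173 161
  153 149 149 142 125  98  80  56  40  31  36  44]
 [ 36  51  67  83 107 138 162 175 174 172 172 167 167 173 173 163 153 150
  145 141 135 141 139 115  85  58  41  34  33  30]
 [ 30  50  68  92 124 154 173 173 169 156 149 148 151 158 158 150 144 143
  144 137 125 134 145 131  99  63  41  34  30  30]
 [ 32  48  66 101 138 167 176 174 160 146 140 144 144 146 144 135 135 136
  136 133 122 124 145 142 113  75  44  34  29  31]
 [ 33  46
[... 1416 characters left out ...]
123 124 124 123 119 104
   85  77  64  52  37  35  31  33  33  34  33  35]
 [ 30  31  30  32  31  34  36  46  60  68  80  84  86  87  86  86  82  73
   58  49  41  35  30  35  34  37  35  35  30  39]
 [ 33  35  33  32  33  33  34  34  37  46  57  56  62  57  55  58  55  48
   37  34  31  34  32  33  34  31  35  34  34  31]
 [ 30  34  34  34  33  29  34  31  34  35  34  35  32  34  37  32  33  34
   32  31  34  34  32  32  32  37  34  34  35  32]
 [ 36  33  31  32  32  36  29  32  30  31  32  27  33  34  29  33  31  32
   31  34  36  35  34  39  34  31  35  34  34  33]
 [ 31  33  33  27  34  30  37  33  34  32  35  33  32  34  33  34  38  31
   34  30  35  32  38  29  34  32  33  34  34  31]]
```

Scoop and funnel are both empty, and the lid is in line at 0.932 rad. Handing in.

```bash
python3 -c "
from plant import r
print(r.finish_job())"
```

```text
the job is handed in; nothing more can be done
None
```

I handed the job in with the balls tipped into the tube, the empty scoop upright on the table, and the gripper holding the lid at 0.932 rad against an index arm measured at about 0.93 rad; I could see only two of the four balls in the tube, but the scoop and funnel were both empty and I saw none loose on the table.

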